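# Draw out the cell tray of a battery test unit with the insulated hand hook

## Task

Take the insulated hand hook from the black rubber mat, drop its tip through the finger hole in the tab of the cell tray and draw the tray gently straight out until you feel it come up against its stop screws. Do not yank it or strain the stop: the tab must never be loaded with more than 20 N. The cells are live, so never touch the tray itself, only the hook may; leave the tray out at its stop, lay the hook gently back down on the mat, let go, and leave everything else on the bench where it is.

Things in the scene. Friction and masses are not known exactly. Their poses are not given: they have to be found in the camera images.
- hook_center (a point): Centre of the hook's handle (half-way up): a grey plastic bar with flat sides, 100 mm long (hook x), 24 mm wide (y), 34 mm high (z); the hook lies on it, z up. An 8 mm steel rod leaves its +x end, axis 11 mm above this point, runs out to 125 mm from this point and turns straight down into a tip. 0.16 kg, nearly balanced at the handle.
- hook_tip (a point): Lower end of the hook's down-turned tip (8 mm round, rounded end): 125 mm along hook x from hook_center and 15.5 mm below it. The tip reaches 22 mm below the underside of the hook's level rod.
- mat: Black rubber insulating mat, 280 mm (its x) by 200 mm (y), 4 mm thick, fixed to the bench; origin at the centre of its underside. The hook lies on its +y half and points roughly along its x at the start, the spanner on its -y half.
- unit: Grey steel battery test unit, 320 mm deep (its x, from the origin inwards), 218 mm wide (y), 135 mm high, open at the top, fixed. Origin at the bottom middle of its front. The tray comes out along unit -x, on two runners between the side plates with 2 mm of play each side, keeper lips over its edges.
- hole (a point): Centre of the finger hole, on the top surface of the tray's tab, 64 mm above the bench: a through hole 20 mm along the pull (tray x) by 28 mm across (y) in the flat tab, 4 mm thick, 55 mm long and 70 mm wide, in front of the tray. The tab's outer edge is 27.5 mm before this point (tray -x), the tray's front wall 27.5 mm behind. Free space below. Pulling is towards tray -x.
- board (a point): Middle of the face (front face, towards tray -x) of the tall terminal board across the rear of the tray, 156 mm wide, from the tray's floor up to 130 mm above the bench; this face comes up against the stop screws. It moves with the tray; axes as the tray's.
- stop_face (a point): Middle of the rear face (towards unit +x) of the stop bar, a 12 mm square steel bar bolted across the unit at a different place each time, 104 mm above the bench, above the cells. From it two stop screws with 16 mm rubber-tipped heads stand out to the rear, set by hand to anything from 6 to 22 mm and not measured: the stop, a hard one, is where board meets their tips.
- stop: The same stop bar with its screws (55 mm either side of the middle); origin at the bar's centre, axes as the unit's. The tray has 60 to 122 mm to go to its stop from where it starts.
- tray: Aluminium cell tray with four cells clamped in, 280 by 202 mm floor 4 mm thick, walls 30 mm high; origin at the centre of the floor's underside, x inwards, parallel to unit x; hole at x = -167.5 mm, board at x = +128 mm. 0.5 to 0.9 kg; slides loosely on its runners with a few newtons of friction, starts 0 to 20 mm out and stays where it is left.
- hook: The hook; origin under the handle's centre, 17 mm below hook_center, x from the handle towards the tip.
- spanner: Insulated spanner, 160 mm long, lying on the mat's -y half; leave alone.
- meter: Black hand meter, 90 x 180 x 40 mm, lying at the far side; leave alone.
- cell_a: Spare cell standing on edge, 27 x 130 x 90 mm; leave alone.
- cell_b: Second spare cell like cell_a; leave alone.
- spray: Upright spray can, 52 mm across, 150 mm tall, left of the robot; leave alone.
- nutbox: Small open grey box, 110 x 80 x 35 mm; leave alone.
- jar: Small jar, 40 mm across, 50 mm tall, standing before the unit's front, 130 to 150 mm to the -y side of the tray's middle line; leave alone.
- busbar: Flat copper bar, 110 x 20 x 6 mm, lying before the unit on the +y side; leave alone.
There are look-alikes about, which are no part of the job. Leave any green or red look-alike of the hook alone.

How it is judged:
By the outcome, as a careful person would: the job done as asked, in the order asked, and still so for the second after the job is handed in, with the robot touching nothing.
It also fails if it takes over 67 s, if anything falls off the work surface, if the arm or the gripper's body presses on something with over 40 N, if the wrist force passes 120 N, or if a joint passes its speed limit or range.

## Robot

A 6-joint arm with a two-finger parallel gripper is mounted at the origin on the work surface. World frame = base frame: x ahead of the robot, y to its left, z up, the work surface at z = 0. Lengths are in mm, angles in rad, forces in N, time in s.
With the tool pointing down it reaches from about 275 to 975 mm from the base axis. Payload 8.4 kg.
Tool frame: the origin (TCP) lies on the centre line of the jaws, within the pads' length; the fingertips stand 25 mm ahead of it and the grasp point (between the pads) lies 6 mm ahead of it; z points along the fingers, y is the direction in which the jaws open and shut (so a half turn about z gives the same grasp; the last joint's range is limited). The gripper opens to 92 mm and grips with 3 to 60 N. Pads are 20 mm wide; open, the fingers measure 128 mm over their backs; the gripper's body (75 mm by 189 mm) begins 69 mm behind the grasp point.
Start: joints at [-1.138, 0.353, 1.633, -0, 1.155, -0.002], TCP at [263.267, -566.849, 203.983] pointing down, gripper open.
Joint ranges: [-2.63, 2.63], [-0.92, 2.1], [0.06, 2.66], [-1.3, 4.44], [0, 2.69], [-3.02, 3.02]. Speed limits (rad/s): [2.22, 2.22, 2.79, 3.14, 3.14, 3.14].

## Interface

Orientations are given as a rotation vector (axis times angle).
In Python, from station import * gives the robot as it stands.
- The arm moves only by the tool step_arm, never from a script. Its arguments are lists of equal length, an entry for each row: "angular": the turn, a rotation vector about the world's x, y, z in degrees, a list of three; "slide": the shift along the world's x, y, z in cm, a list of three; "grip": the closure, from -1 (fully open) to 1 (shut). In form: {"angular": [[wx, wy, wz], ...], "slide": [[dx, dy, dz], ...], "grip": [grip, ...]}. A call has exactly 10 rows; each row is the pose to reach, as a shift and turn from the pose measured when the call began; what a row does not reach only later rows make up. A row lasts 1/8 s, in which the tool goes at most 62.5 mm and 10.7 degrees, less where a joint would pass 70% of its speed; a pose out of reach is approached as far as the arm can. A call with a gripper value outside its range is refused whole. The fingers move at their own pace and stop on an object; "force" is the grip in N (left out, the last holds). Time passes only in rows, so rows that repeat a pose let the fingers close, or fill a call up. It gives the time, the measured TCP pose, the force and the opening at its end, in the units of the state.
- state(): the state, without advancing time (a new reading comes with each control period).
- capture(name): name is "side" or "top" or "wrist"; returns a dict with "img" (480x640x3 uint8, red, green, blue), "depth" (480x640 float32, mm along the optical axis (not along the pixel's ray), 0 where there is no reading), "fx", "fy", "cx", "cy" (pixels), "eye" and "rotation" of the camera in the world. Camera axes: x right, y down, z forward; pixel columns grow to the right and rows downward; lengths in mm; the calibration is good to about 2 mm. A picture is of the moment at which its call begins.
- close_job(): hands the job in, once; it reports no verdict.
The state is a dict: "t": time; "q": joint angles; "joint_vel": joint speeds; "effort": joint torques, N m; "position": TCP position; "orientation": TCP orientation; "wrist_force": force on the tool from outside, world axes, zero at the start; "moment": the same for the moment, N m; "width": finger opening in mm.
Only numpy, scipy, OpenCV 4.12 (cv2) and the standard library are available. Lean on these libraries where they do the work, as an engineer would, in place of code of your own. Each camera call takes 0.05 s, during which the arm holds its last target.

## Working session

There is one attempt and no reset: what is moved stays moved. The work goes in short steps, Python scripts to look and compute and a tool call to move; the robot and the scene stay as the last step left them, time stands still between calls to the robot, and variables do not carry over. Pictures are saved under pics/ and viewed, and the job is handed in when it is done.

Besides the shell and the picture viewer there is one more tool, called after "Emit:" as name(argument=value, ...) on one line, values as JSON. step_arm: Moves the arm, as the interface text tells. Its arguments: {"type":"object","properties":{"angular":{"type":"array","items":{"type":"array","items":{"type":"number"}}},"slide":{"type":"array","items":{"type":"array","items":{"type":"number"}}},"grip":{"type":"array","items":{"type":"number"}},"force":{"type":"number"}},"required":["angular","slide","grip"]}

```bash
ls; mkdir -p pics
python3 - <<'E'
from station import *
import cv2,numpy as np,pickle
print(state())
for n in("side","top","wrist"):
    c=capture(n); pickle.dump(c,open(f"{n}0.pkl","wb"))
    cv2.imwrite(f"pics/{n}0.png",c["img"][:,:,::-1]); print(n,c["fx"],c["cx"],c["cy"],c["eye"],np.round(c["rotation"],3).tolist())
E
```

```text
pics
{'t': 0.0, 'q': array([-1.13835452e+00,  3.53664238e-01,  1.63410643e+00, -2.16663987e-06,
        1.15521418e+00, -2.38942366e-03]), 'joint_vel': array([ 0.00103332, -0.0009956 , -0.00134508, -0.00108671,  0.00069566,
       -0.00053347]), 'effort': array([-2.30253630e-03, -5.93847442e+01, -3.34216833e+01,  6.96068583e-02,
        2.35606934e-02, -1.22447436e-04]), 'position': array([ 263.08013594, -566.37854507,  203.26551711]), 'orientation': array([-3.06630581e+00, -6.77370940e-01,  4.69452432e-04]), 'wrist_force': array([ 0.10220627, -0.15314078,  0.90461842]), 'moment': array([ 0.01789386,  0.0245734 , -0.01448988]), 'width': 92.0689649812021}
side 433.442062028706 319.98197952685604 236.36308335895794 [ 445.47184554 -702.30420396  698.18837581] [-2.263, -0.001, -0.018]
top 483.8533248854231 319.32645292935257 237.3334240636131 [ 269.92543362   19.53979954 1211.7113529 ] [-2.114, 2.158, -0.182]
wrist 431.99596814975547 315.8608182819041 240.25500628858066 [ 328.94920759 -535.84026063  385.06945388] [2.456, -1.569, -0.207]
```

View pics/top0.png

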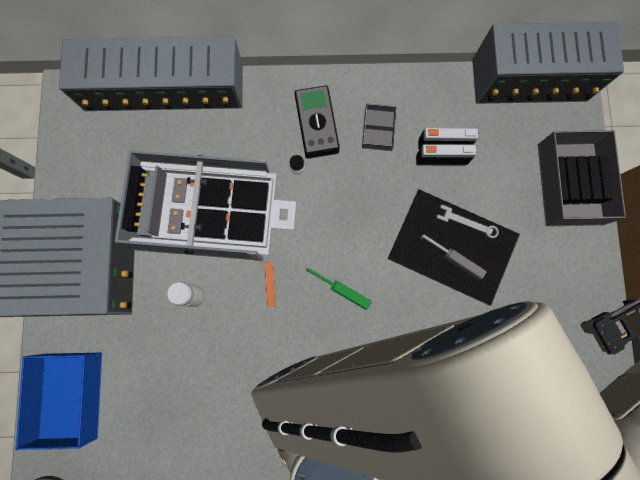

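View pics/side0.png

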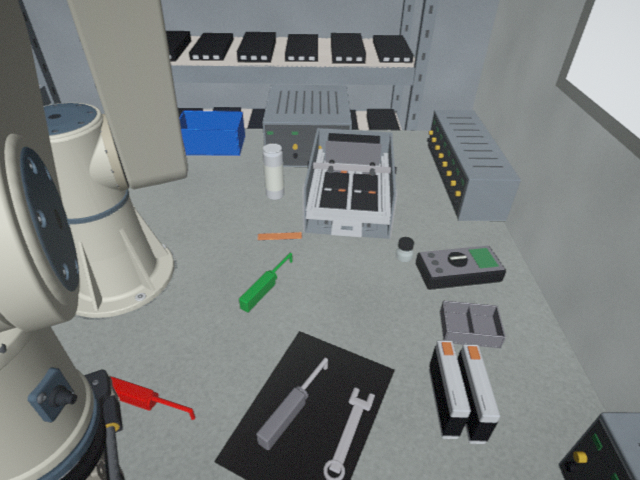

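View pics/wrist0.png

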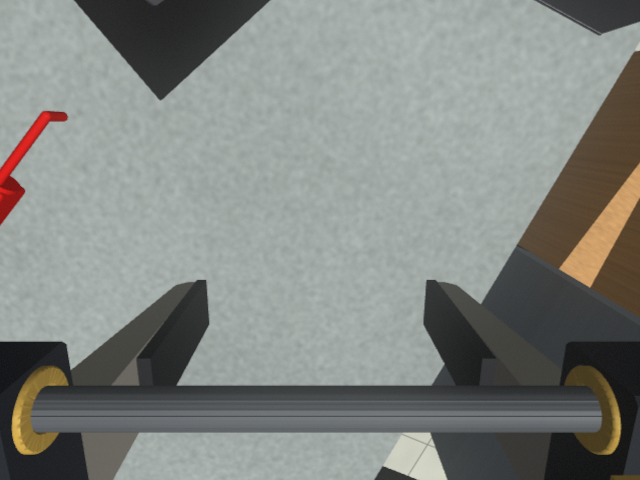

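The hook candidates are: grey on the mat (top view 455,258), green (top 340,290) and red (side 150,395). By the description I choose the grey one, and I'll check it in a close crop.

```bash
cat > h.py <<'E'
import cv2,numpy as np,pickle
from scipy.spatial.transform import Rotation as R
def K(c): return R.from_rotvec(c["rotation"]).as_matrix() if np.size(c["rotation"])==3 else np.array(c["rotation"])
def ray(c,u,v):
    d=np.array([(u-c["cx"])/c["fx"],(v-c["cy"])/c["fy"],1.0]); return np.array(c["eye"]),K(c)@d
def onz(c,u,v,z):
    e,d=ray(c,u,v); return e+d*(z-e[2])/d[2]
def dep(c,u,v):
    e,d=ray(c,u,v); return e+d*c["depth"][int(round(v)),int(round(u))]
def proj(c,P):
    p=K(c).T@(np.array(P,float)-c["eye"]); return c["cx"]+c["fx"]*p[0]/p[2], c["cy"]+c["fy"]*p[1]/p[2]
def cloud(c):
    v,u=np.mgrid[0:480,0:640]; d=np.stack([(u-c["cx"])/c["fx"],(v-c["cy"])/c["fy"],np.ones_like(u,float)],-1)*c["depth"][...,None]
    return d@K(c).T+np.array(c["eye"])
def crop(c,x0,y0,x1,y1,name,s):
    cv2.imwrite("pics/"+name,cv2.resize(c["img"][y0:y1,x0:x1,::-1],None,fx=s,fy=s,interpolation=cv2.INTER_CUBIC))
E
python3 - <<'E'
from h import *
t=pickle.load(open("top0.pkl","rb"));s=pickle.load(open("side0.pkl","rb"))
crop(t,380,180,530,310,"tmat.png",5); crop(t,110,140,310,270,"tunit.png",4); crop(s,210,320,410,470,"smat.png",4); crop(s,290,120,420,250,"sunit.png",4.5)
for u,v in[(455,258),(476,270),(284,214)]: print(dep(t,u,v))
E
```

```text
[ 409.16770132 -317.26242315   36.76507287]
[ 378.64807047 -366.21778606   37.47549068]
[536.3039453  102.55265093  -2.13675192]
```

View pics/tmat.png

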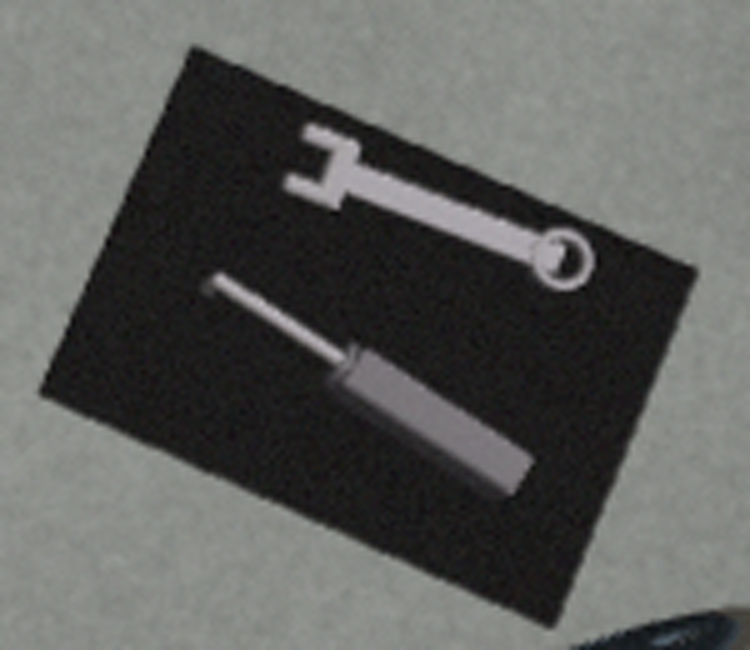

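View pics/tunit.png

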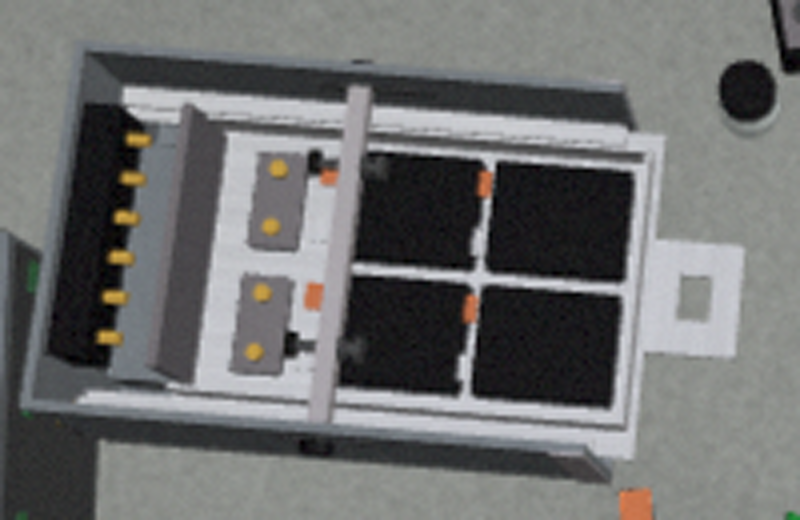

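View pics/smat.png

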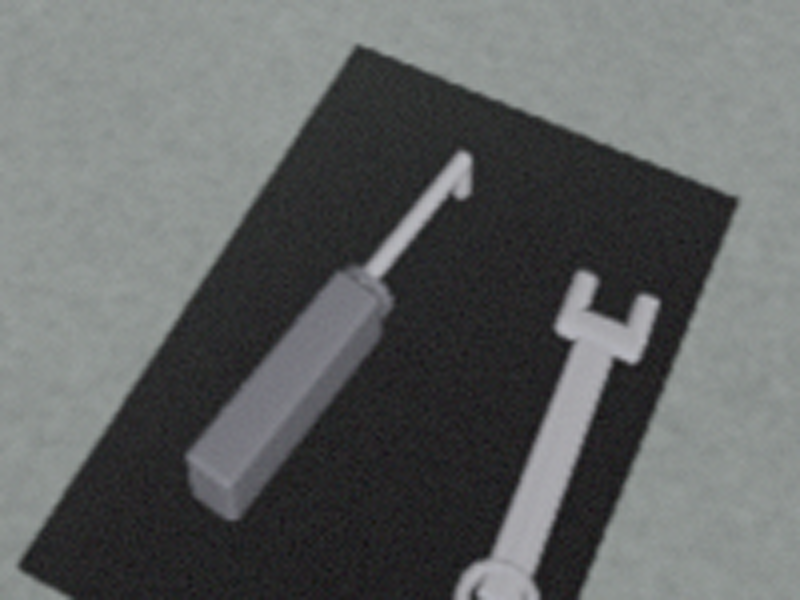

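View pics/sunit.png

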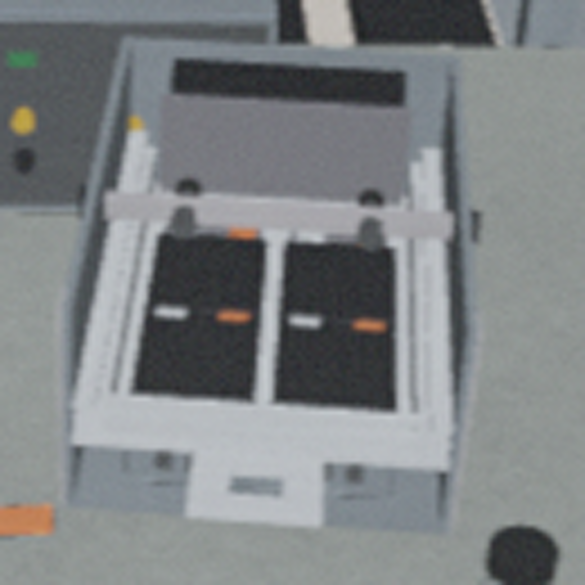

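Run:
```python
from h import *
t=pickle.load(open("top0.pkl","rb"));s=pickle.load(open("side0.pkl","rb"))
print("hole",onz(t,283.5,214.25,64),onz(s,290+257/4.5,120+486/4.5,64), "bottom edges")
for n,c,roi in(("top",t,(410,225,495,285)),("side",s,(245,350,350,455))):
    P=cloud(c); x0,y0,x1,y1=roi
    g=c["img"].astype(int).mean(2); m=np.zeros(g.shape,np.uint8); m[y0:y1,x0:x1]=(g[y0:y1,x0:x1]>60)
    z=P[...,2]; top=(m>0)&(abs(z-38)<5)
    # keep handle only via opening
    top=cv2.morphologyEx(top.astype(np.uint8),cv2.MORPH_OPEN,np.ones((5,5),np.uint8))
    v,u=np.nonzero(top); pts=np.array([onz(c,a,b,38)[:2] for a,b in zip(u,v)],np.float32)
    r=cv2.minAreaRect(pts); print(n,"handle",len(u),r,"meanz",z[top>0].mean(),z[top>0].std(), cv2.fitLine(pts,cv2.DIST_L2,0,.01,.01).ravel())
# tip
q=(380+218/5,180+280/5); print("tip top view rod end z36",onz(t,*q,36),"rod base",onz(t,380+342/5,180+358/5,36))
print("tip side rod end",onz(s,210+465/4,320+155/4,36),"low end z6",onz(s,210+465/4,320+196/4,6))
# front tray/tab corners
for u,v in [(745,246),(738,357),(655,240),(645,352)]: print("tab",onz(t,110+u/4,140+v/4,64))
for u,v in [(188,516),(322,525),(323,459),(196,449)]: print("tabS",onz(s,290+u/4.5,120+v/4.5,64))
# unit walls top z 135
for u,v in [(82,42),(628,88),(610,482),(25,408)]: print("unit",onz(t,110+u/4,140+v/4,135), dep(t,110+u/4,140+v/4))
for u,v in [(360,88),(372,88),(330,420),(310,418)]: print("bar",onz(t,110+u/4,140+v/4,110))
for u,v in [(450,215),(105,195)]: print("barS rear",onz(s,290+u/4.5,120+v/4.5,110))
for u,v in [(190,105),(152,375),(222,125),(195,382)]: print("board",onz(t,110+u/4,140+v/4,130),dep(t,110+u/4,140+v/4))
for u,v in [(195,50),(695,268),(553,627),(40,393)]: print("mat",onz(t,380+u/5,180+v/5,4))
print("jar",onz(t,110+748/4,140+90/4,50)); print("busbar", onz(t,270,285,6))
```

```text
hole [521.19547458  99.2469108   64.        ] [522.32797933  94.70574916  64.        ] bottom edges
top handle 230 ((397.7313232421875, -340.11370849609375), (84.06770324707031, 22.411415100097656), 54.7403450012207) meanz 37.06060038346992 1.960008253826303 [   0.555398      0.83158463  399.02173    -338.9377    ]
side handle 802 ((394.99591064453125, -347.98675537109375), (103.36389923095703, 23.66403579711914), 54.85224533081055) meanz 36.68888507591843 1.2995441618270998 [   0.57971615    0.8148185   392.50122    -351.30667   ]
tip top view rod end z36 [ 465.41475677 -243.70720087   36.        ] rod base [ 425.3796019  -302.35257088   36.        ]
tip side rod end [ 468.21066435 -245.61168017   36.        ] low end z6 [ 468.87472179 -246.83290561    6.        ]
tab [552.30069006  67.93322168  64.        ]
tab [483.66943097  73.04379927  64.        ]
tab [557.17439798 122.6891814   64.        ]
tab [487.88902523 129.08409034  64.        ]
tabS [485.58887473  69.61572061  64.        ]
tabS [553.82921776  63.1308688   64.        ]
tabS [558.7398284  118.17686102  64.        ]
tabS [
[... 603 characters left out ...]
7 110.        ]
barS rear [441.36854966 313.01801115 110.        ]
board [626.72893601 386.27892979 130.        ] [627.24492204 386.80928408 128.43569935]
board [467.8289801 402.3189173 130.       ] [483.61510596 432.85196956  43.71538377]
board [614.28654039 367.32629963 130.        ] [631.61071078 384.82279522  75.58110243]
board [463.29584631 377.81511592 130.        ] [475.00704116 399.5135339   64.48774169]
mat [ 590.99451539 -245.82571306    4.        ]
mat [ 471.9233151  -493.20160311    4.        ]
mat [ 293.30403806 -406.80281152    4.        ]
mat [ 415.01435232 -158.13309911    4.        ]
jar [655.78782632  65.35175442  50.        ]
busbar [354.83815215 138.36085296   6.        ]
```

The crop confirms the grey hook: handle top at crop (440,420), rod end at (218,278). Its centre is about (395,-348), yaw 54.9°. The hole is at about (522,97). I'll move above the hook.

Emit:
step_arm(angular=[[0, 0, 5], [0, 0, 10], [0, 0, 15], [0, 0, 20], [0, 0, 25], [0, 0, 30], [0, 0, 30], [0, 0, 30], [0, 0, 30], [0, 0, 30]], slide=[[1.5, 2.5, -0.5], [4, 6.5, -2], [6.5, 11, -4], [9, 15, -6], [11.5, 19, -7], [13.2, 21.8, -7.5], [13.2, 21.8, -7.5], [13.2, 21.8, -7.5], [13.2, 21.8, -7.5], [13.2, 21.8, -7.5]], grip=[-0.3, -0.3, -0.3, -0.3, -0.3, -0.3, -0.3, -0.3, -0.3, -0.3], force=12)

```text
t: 1.4
position: [394.7, -349.3, 128.6]
orientation: [-2.788, -1.446, 0.001]
wrist_force: [0.5, -0.0, -0.0]
width: 59.9
```

Run:
```python
from station import *
from h import *
s=state(); print(s["t"],s["position"],s["orientation"],s["width"],s["wrist_force"])
c=capture("wrist"); pickle.dump(c,open("w1.pkl","wb")); cv2.imwrite("pics/w1.png",c["img"][:,:,::-1]); print(c["eye"],c["rotation"])
```

```text
1.4 [ 394.72983524 -349.33814762  128.58302846] [-2.78841715e+00 -1.44594241e+00  7.12313714e-04] 59.91705558342753 [ 0.48958426 -0.0412512  -0.0364291 ]
[ 436.65003488 -289.87788202  310.29269211] [ 2.75427623 -0.87451641 -0.1154961 ]
```

View pics/w1.png

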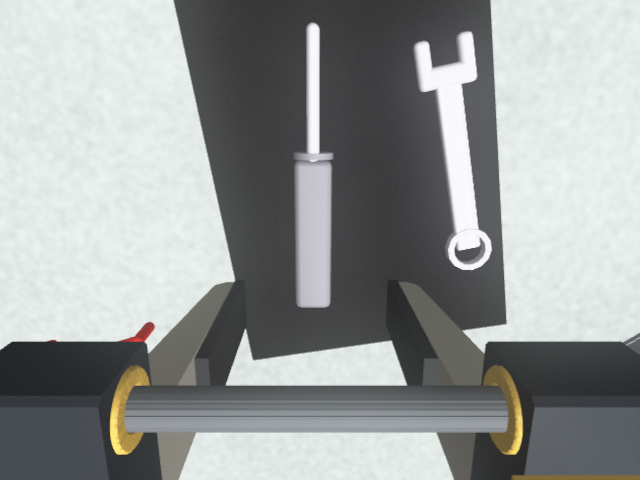

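The wrist view shows the hook upright in the frame: handle from (313,161) to (313,306), rod end at (313,25).

Run:
```python
from h import *
c=pickle.load(open("w1.pkl","rb"))
for n,u,v,z in[("fl",296,164,38),("fr",330,164,38),("rl",298,305,38),("rr",330,305,38),("rodend",313,26,36),("rodbase",313,150,36)]: print(n,onz(c,u,v,z))
p=np.mean([onz(c,u,v,38) for u,v in((296,164),(330,164),(298,305),(330,305))],0);e=onz(c,313,26,36);print(p,e,np.degrees(np.arctan2(*(e-p)[[1,0]])),np.linalg.norm((e-p)[:2]))
for a in((-2.788,-1.446),): print(np.degrees(2*np.arctan2(-a[1],-a[0])))
```

```text
fl [ 412.75937431 -302.14924027   38.        ]
fr [ 430.06390262 -314.37032369   38.        ]
rl [ 358.2791209  -379.68932019   38.        ]
rr [ 376.05141074 -392.23870967   38.        ]
rodend [ 467.07272954 -243.82025853   36.        ]
rodbase [ 426.28179449 -301.36643801   36.        ]
[ 394.28845214 -347.11189845   38.        ] [ 467.07272954 -243.82025853   36.        ] 54.8296266553376 126.35946310313001
54.82714747934363
```

Emit:
step_arm(angular=[[0, 0, 0], [0, 0, 0], [0, 0, 0], [0, 0, 0], [0, 0, 0], [0, 0, 0], [0, 0, 0], [0, 0, 0], [0, 0, 0], [0, 0, 0]], slide=[[-0.1, 0.1, -2.5], [-0.1, 0.1, -5], [-0.1, 0.1, -7.5], [-0.1, 0.1, -9], [-0.1, 0.1, -9.6], [-0.1, 0.1, -9.6], [-0.1, 0.1, -9.6], [-0.1, 0.1, -9.6], [-0.1, 0.1, -9.6], [-0.1, 0.1, -9.6]], grip=[-0.3, -0.3, -0.3, -0.3, -0.3, -0.3, 0.9, 0.9, 0.9, 0.9], force=15)

```text
t: 2.7
position: [393.9, -348.3, 32.7]
orientation: [-2.788, -1.446, 0.0]
wrist_force: [-0.8, 0.4, 0.5]
width: 21.8
```

Emit:
step_arm(angular=[[0, 0, 0], [0, 0, 0], [0, 0, 0], [0, 0, 0], [0, 0, 0], [0, 0, 0], [0, 0, 0], [0, 0, 0], [0, 0, 0], [0, 0, 0]], slide=[[0, 0, 0], [0, 0, 0.1], [0, 0, 0.6], [0, 0, 1.6], [0, 0, 3.2], [0, 0, 5], [0, 0, 7], [0, 0, 8.5], [0, 0, 9], [0, 0, 9]], grip=[0.9, 0.9, 0.9, 0.9, 0.9, 0.9, 0.9, 0.9, 0.9, 0.9], force=15)

```text
t: 3.95
position: [393.9, -348.3, 123.0]
orientation: [2.789, 1.446, -0.0]
wrist_force: [-0.9, 0.5, -0.4]
width: 4.3
```

Run:
```python
from station import *
from h import *
s=state(); print(s["t"],s["position"],s["orientation"],s["width"],s["wrist_force"])
c=capture("wrist"); pickle.dump(c,open("w2.pkl","wb")); cv2.imwrite("pics/w2.png",c["img"][:,:,::-1])
# camera in tool frame
Rt=R.from_rotvec(s["orientation"]).as_matrix(); off=Rt.T@(c["eye"]-s["position"]); Rc=Rt.T@K(c); print(off)
for yaw,tcp in((84.5,(460,-30,125)),(84.5,(500,-80,125)),(84.5,(440,0,125))):
    h=np.radians(yaw)/2; Rn=R.from_rotvec(np.pi*np.array([np.cos(h),np.sin(h),0])).as_matrix()
    f=dict(c); f["eye"]=np.array(tcp)+Rn@off; f["rotation"]=R.from_matrix(Rn@Rc).as_rotvec()
    print(tcp,[np.round(proj(f,p)) for p in((522,97,64),(517,67,64),(527,125,64))])
```

```text
3.95 [ 393.8928678  -348.29740867  122.97708418] [ 2.78871871e+00  1.44649561e+00 -2.53514471e-04] 4.303905531241585 [-0.9258877   0.48057602 -0.42162619]
[ 7.27338061e+01 -1.26308763e-01 -1.81721511e+02]
(460, -30, 125) [array([413.,   3.]), array([406.,  67.]), array([421., -61.])]
(500, -80, 125) [array([ 326., -103.]), array([321., -32.]), array([ 331., -175.])]
(440, 0, 125) [array([454.,  62.]), array([445., 122.]), array([463.,   2.])]
```

View pics/w2.png

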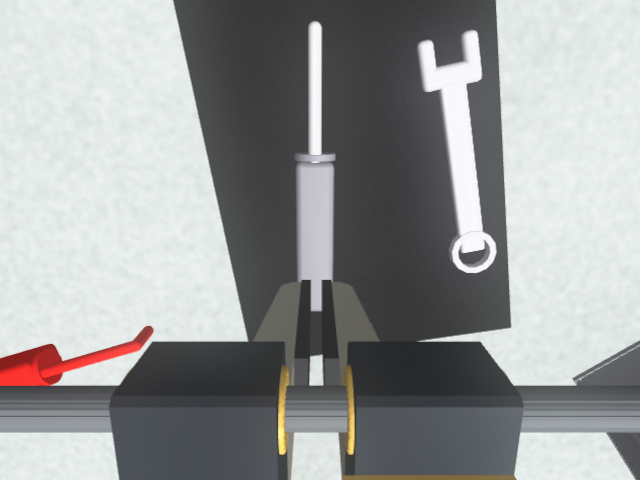

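The grasp missed: the opening is now 4.3 mm and the hook still lies at (315,230). I'll check from the side.

Run:
```python
from station import *
from h import *
c=capture("side"); pickle.dump(c,open("s2.pkl","wb")); crop(c,200,250,420,470,"s2.png",2.7)
w=pickle.load(open("w2.pkl","rb"))
p=np.mean([onz(w,u,v,38) for u,v in((297,164),(334,164))],0);e=onz(w,315,24,36);print(p,e,np.degrees(np.arctan2(*(e-p)[[1,0]])))
crop(w,240,130,400,380,"w2c.png",2.4)
print(dep(w,315,200),dep(w,315,270),dep(w,313,80),dep(w,296,290))
```

```text
[ 422.17843171 -307.75547063   38.        ] [ 467.16897011 -243.55364812   36.        ] 54.97848468543112
[ 409.13825897 -325.68033992   38.15713107] [ 382.76724932 -363.00118877   39.07927953] [ 448.93386408 -267.32925376   36.01810684] [ 392.85778546 -335.95756203  144.68632802]
```

View pics/s2.png

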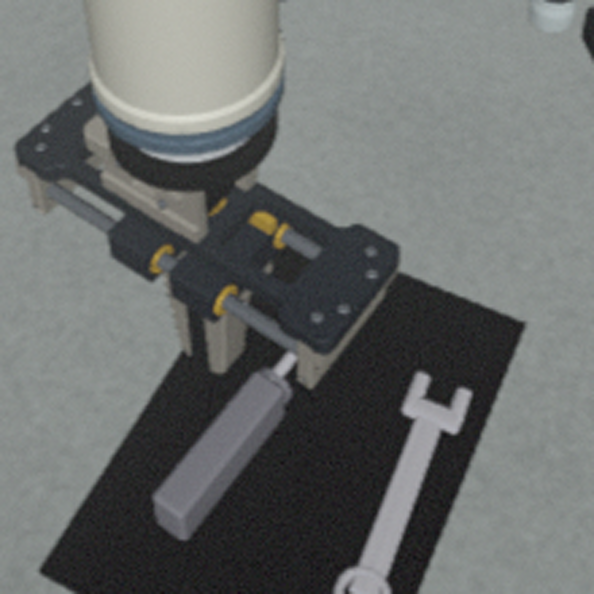

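View pics/w2c.png

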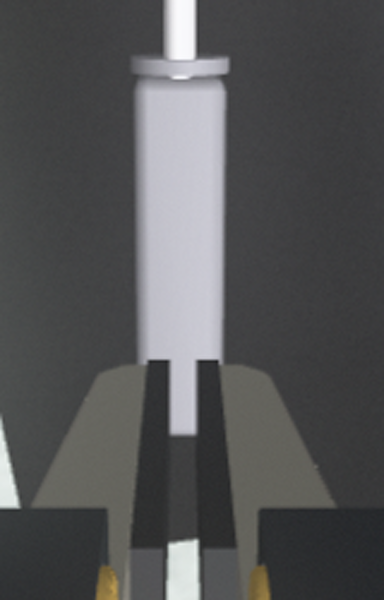

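The hook lies where it was, at 54.9°. I'll try again with a firmer grip and check before lifting.

Emit:
step_arm(angular=[[0, 0, 0], [0, 0, 0], [0, 0, 0], [0, 0, 0], [0, 0, 0], [0, 0, 0], [0, 0, 0], [0, 0, 0], [0, 0, 0], [0, 0, 0]], slide=[[0, 0, 0], [0, 0, 0], [0, 0, 0], [0, 0, 0], [0, 0, -2], [0, 0, -4.5], [0, 0, -7], [0, 0, -8.6], [0, 0, -9.2], [0, 0, -9.2]], grip=[-0.2, -0.2, -0.2, -0.2, -0.2, -0.2, -0.2, -0.2, -0.2, -0.2], force=40)

```text
t: 5.3
position: [393.6, -348.0, 30.3]
orientation: [-2.788, -1.446, 0.001]
wrist_force: [-0.0, 0.1, -0.3]
width: 55.5
```

Run:
```python
from station import *
from h import *
s=state(); print(s["t"],s["position"],s["width"],s["wrist_force"])
c=capture("side"); crop(c,200,250,420,470,"s3.png",2.7)
c=capture("wrist"); cv2.imwrite("pics/w3.png",c["img"][:,:,::-1])
```

```text
5.3 [ 393.61197438 -348.03449115   30.26117931] 55.50054146461091 [-0.02351056  0.08541766 -0.28866669]
```

View pics/s3.png

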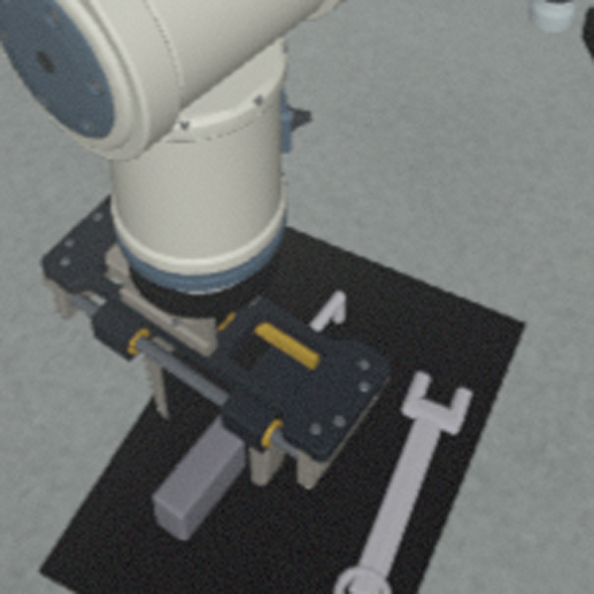

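View pics/w3.png

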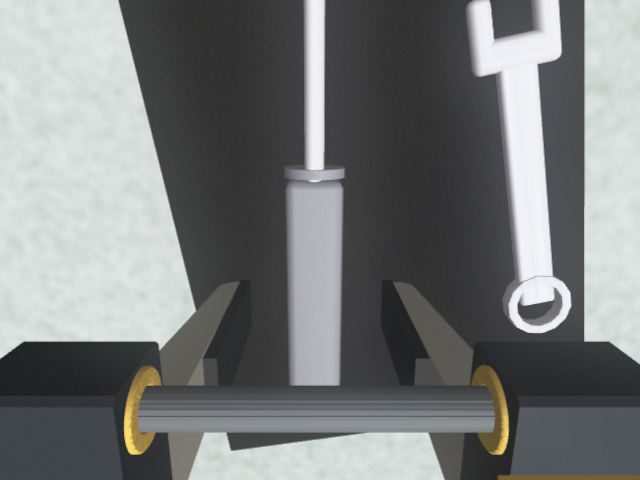

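The fingers straddle the handle correctly (handle at 315,280). I'll close at 40 N and hold.

Emit:
step_arm(angular=[[0, 0, 0], [0, 0, 0], [0, 0, 0], [0, 0, 0], [0, 0, 0], [0, 0, 0], [0, 0, 0], [0, 0, 0], [0, 0, 0], [0, 0, 0]], slide=[[0, 0, 0.1], [0, 0, 0.1], [0, 0, 0.1], [0, 0, 0.1], [0, 0, 0.1], [0, 0, 0.1], [0, 0, 0.1], [0, 0, 0.1], [0, 0, 0.1], [0, 0, 0.1]], grip=[1, 1, 1, 1, 1, 1, 1, 1, 1, 1], force=40)

```text
t: 6.65
position: [393.9, -348.4, 31.9]
orientation: [-2.789, -1.446, 0.0]
wrist_force: [0.4, -0.4, -0.3]
width: 0.8
```

Run:
```python
from station import *
from h import *
s=state(); print(s["t"],s["position"],s["width"],s["wrist_force"])
c=capture("side"); crop(c,200,250,420,470,"s4.png",2.7)
c=capture("wrist"); cv2.imwrite("pics/w4.png",c["img"][:,:,::-1])
```

```text
6.65 [ 393.94596755 -348.36359389   31.86913541] 0.7598635288964455 [ 0.41087934 -0.44967872 -0.28965954]
```

View pics/w4.png

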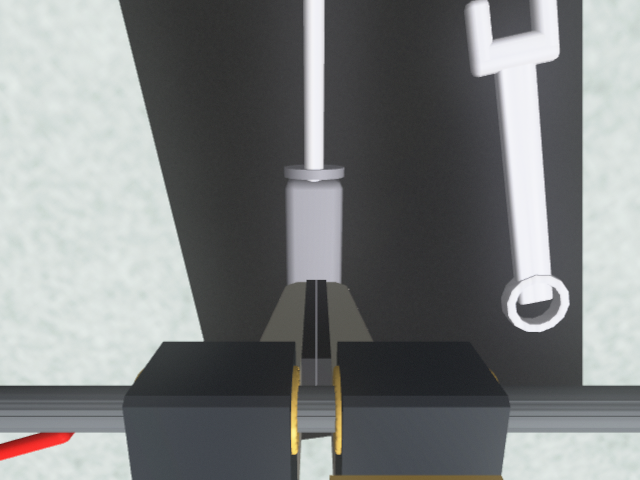

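Run:
```python
from station import *
from h import *
c=capture("wrist"); s=state();print(s["position"],c["eye"])
for u,v in((307,285),(325,285),(310,300),(315,250),(270,335),(450,200)): print(u,v,dep(c,u,v),c["depth"][v,u])
c=capture("side"); crop(c,200,250,420,470,"s5.png",2.7)
# expected fingertip pos
for P in((393.9,-348.4,38),(393.9,-348.4,7)): print(np.array(proj(c,P)), (np.array(proj(c,P))-[200,250])*2.7)
```

```text
[ 393.99263697 -348.3711563    31.89378611] [ 435.81139891 -288.84005032  213.58464732]
307 285 [ 396.70772231 -338.06604378   49.4000351 ] 174.8373
325 285 [ 402.70853874 -342.18780171   49.64500619] 174.57771
310 300 [ 397.69381784 -339.10488646   64.20225532] 160.61273
315 250 [ 406.17974124 -330.24204891   39.48225148] 181.34756
270 335 [ 388.35747334 -331.70727359   93.11389602] 132.51459
450 200 [ 468.70560387 -355.55874807    5.34939401] 210.34537
[280.88681105 412.85857782] [218.39438982 439.71816011]
[281.71542889 422.47724301] [220.63165801 465.68855613]
```

View pics/s5.png

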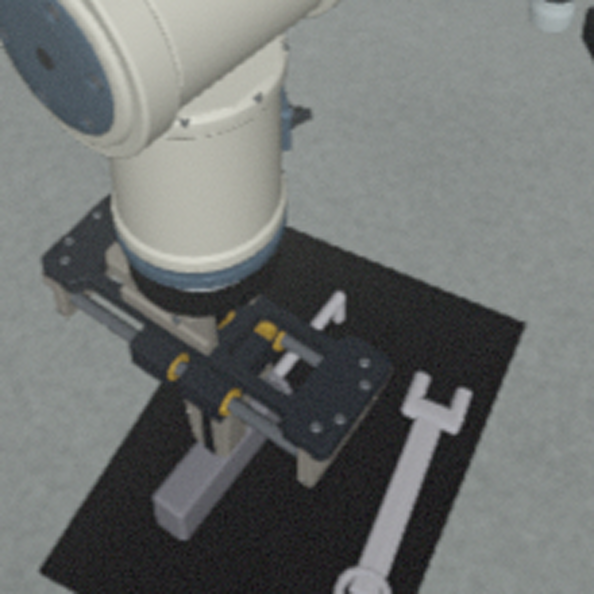

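Run:
```python
from station import *
from h import *
c=capture("wrist")
for u in(306,310,322,326):
    print(u,[(v,round(float(dep(c,u,v)[2]),1)) for v in range(274,296,2)])
for u,v in((200,400),(450,380),(60,410),(316,410),(220,460)): print(u,v,dep(c,u,v))
s=capture("side")
# finger tip lower edge & leg lower end
for a,b in((225,440),(225,448),(235,440),(310,475),(318,465),(65,300),(205,430)): print(a,b,dep(s,200+a/2.7,250+b/2.7))
```

```text
306 [(274, 39.8), (276, 39.7), (278, 38.4), (280, 44.3), (282, 46.4), (284, 48.2), (286, 50.0), (288, 53.0), (290, 55.4), (292, 57.1), (294, 59.9)]
310 [(274, 38.4), (276, 39.7), (278, 39.0), (280, 43.6), (282, 45.9), (284, 49.4), (286, 49.8), (288, 53.5), (290, 55.1), (292, 58.3), (294, 58.3)]
322 [(274, 39.2), (276, 39.3), (278, 39.8), (280, 43.3), (282, 45.8), (284, 47.6), (286, 50.5), (288, 53.3), (290, 55.0), (292, 57.1), (294, 60.6)]
326 [(274, 37.8), (276, 38.3), (278, 40.6), (280, 38.1), (282, 42.8), (284, 45.9), (286, 49.9), (288, 49.8), (290, 54.9), (292, 57.1), (294, 58.9)]
200 400 [ 396.49225664 -312.71875637  154.00942649]
450 380 [ 430.32177428 -335.67124743  149.63814528]
60 410 [ 372.45806347 -302.23658945  149.31908266]
316 410 [ 408.11852373 -328.13279461  148.52549074]
220 460 [ 393.57949062 -322.21230119  156.19330637]
225 440 [ 400.09268689 -365.45620946   69.5178182 ]
225 448 [ 399.44716218 -363.35053904   56.61202977]
235 440 [ 404.60344864 -355.9383616    51.7728423 ]
310 475 [ 447.7801548  -422.81592532  143.32448245]
318 465 [ 451.49922626 -426.052577    159.44386508]
65 300 [ 313.4277761  -326.21370687  146.12887763]
205 430 [ 387.92550945 -356.67144836   64.30731033]
```

The depth shows the fingertips at z ≈ 43.5 while the TCP reads 31.9. The documented tool length is therefore about 37 mm off, with the tips about 11.5 mm *above* the reported TCP, and the jaws shut above the handle. I'll open and go down a measured amount.

Emit:
step_arm(angular=[[0, 0, 0], [0, 0, 0], [0, 0, 0], [0, 0, 0], [0, 0, 0], [0, 0, 0], [0, 0, 0], [0, 0, 0], [0, 0, 0], [0, 0, 0]], slide=[[0, 0, 0.2], [0, 0, 0.2], [0, 0, 0.2], [0, 0, 0.2], [0, 0, 0.2], [0, 0, 0.2], [0, 0, -0.5], [0, 0, -1.2], [0, 0, -1.9], [0, 0, -2.4]], grip=[-0.2, -0.2, -0.2, -0.2, -0.2, -0.2, -0.2, -0.2, -0.2, -0.2], force=20)

```text
t: 8.2
position: [393.8, -348.2, 7.2]
orientation: [-2.788, -1.446, 0.001]
wrist_force: [-0.1, 0.5, -0.1]
width: 55.3
```

Run:
```python
from station import *
from h import *
c=capture("wrist"); s=state();print(s["position"],c["eye"],s["wrist_force"],s["width"])
for u in(240,390):
    print(u,[(v,np.round(dep(c,u,v),1).tolist()) for v in range(276,296,3)])
crop(c,0,0,640,480,"w5.png",1)
```

```text
[ 393.54125848 -347.9658187     6.76058484] [ 435.68381547 -288.72696202  188.86660179] [ 0.25055004  0.3476472  -0.50263099] 55.275704025842806
240 [(276, [369.4, -323.0, 4.3]), (279, [368.5, -324.1, 4.4]), (282, [374.0, -321.8, 21.7]), (285, [374.3, -322.3, 24.5]), (288, [375.1, -322.4, 28.9]), (291, [375.5, -322.8, 31.8]), (294, [375.7, -323.2, 34.3])]
390 [(276, [424.9, -361.8, 4.9]), (279, [424.1, -362.8, 5.5]), (282, [424.3, -357.9, 20.4]), (285, [423.9, -357.4, 24.3]), (288, [423.5, -356.6, 28.7]), (291, [423.0, -356.7, 31.0]), (294, [422.7, -356.2, 34.5])]
```

View pics/w5.png

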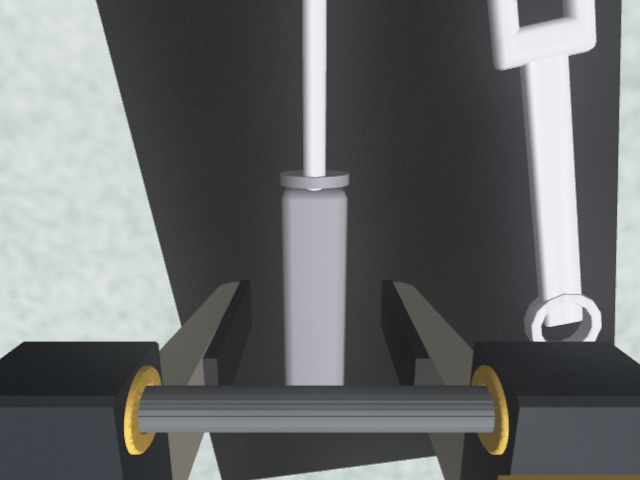

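Emit:
step_arm(angular=[[0, 0, 0], [0, 0, 0], [0, 0, 0], [0, 0, 0], [0, 0, 0], [0, 0, 0], [0, 0, 0], [0, 0, 0], [0, 0, 0], [0, 0, 0]], slide=[[0, 0, -0.4], [0, 0, -0.8], [0, 0, -0.9], [0, 0, -0.9], [0, 0, -0.9], [0, 0, -0.9], [0, 0, -0.9], [0, 0, -0.9], [0, 0, -0.9], [0, 0, -0.9]], grip=[-0.2, -0.2, 1, 1, 1, 1, 1, 1, 1, 1], force=20)

```text
t: 9.5
position: [393.6, -348.0, -2.1]
orientation: [-2.788, -1.446, 0.001]
wrist_force: [-1.2, 1.0, 4.1]
width: 23.8
```

Emit:
step_arm(angular=[[0, 0, 0], [0, 0, 0], [0, 0, 0], [0, 0, 0], [0, 0, 0], [0, 0, 0], [0, 0, 0], [0, 0, 0], [0, 0, 0], [0, 0, 0]], slide=[[0, 0, 0.1], [0, 0, 0.4], [0, 0, 1], [0, 0, 2], [0, 0, 4], [0, 0, 6.5], [0, 0, 9.5], [0, 0, 12.5], [0, 0, 14.5], [0, 0, 15]], grip=[1, 1, 1, 1, 1, 1, 1, 1, 1, 1], force=20)

```text
t: 10.75
position: [394.2, -348.6, 149.7]
orientation: [2.787, 1.446, 0.001]
wrist_force: [0.3, 0.0, -2.2]
width: 24.0
```

Run:
```python
from station import *
from h import *
s=state();c=capture("wrist"); pickle.dump(c,open("w6.pkl","wb"));print(s["t"],s["position"],s["orientation"],s["wrist_force"],s["width"])
crop(c,0,0,640,480,"w6.png",1)
Rt=R.from_rotvec(s["orientation"]).as_matrix(); off=Rt.T@(c["eye"]-s["position"]); Rc=Rt.T@K(c)
pickle.dump((off,Rc),open("cam.pkl","wb"))
for tcp in((450,0,150),(450,-20,180),(440,20,150)):
    h=np.radians(84.5)/2; Rn=R.from_rotvec(np.pi*np.array([np.cos(h),np.sin(h),0])).as_matrix()
    f=dict(c); f["eye"]=np.array(tcp)+Rn@off; f["rotation"]=R.from_matrix(Rn@Rc).as_rotvec()
    print(tcp,[np.round(proj(f,p)) for p in((522,97,64),(517,67,64),(527,125,64))])
```

```text
10.75 [ 394.22992734 -348.58335726  149.71309707] [2.78744921e+00 1.44582458e+00 6.04213445e-04] [ 0.34471979  0.04845852 -2.18689244] 24.0019147940947
(450, 0, 150) [array([423.,  70.]), array([417., 124.]), array([431.,  16.])]
(450, -20, 180) [array([411.,  42.]), array([405.,  92.]), array([417.,  -8.])]
(440, 20, 150) [array([441., 104.]), array([434., 156.]), array([449.,  52.])]
```

View pics/w6.png

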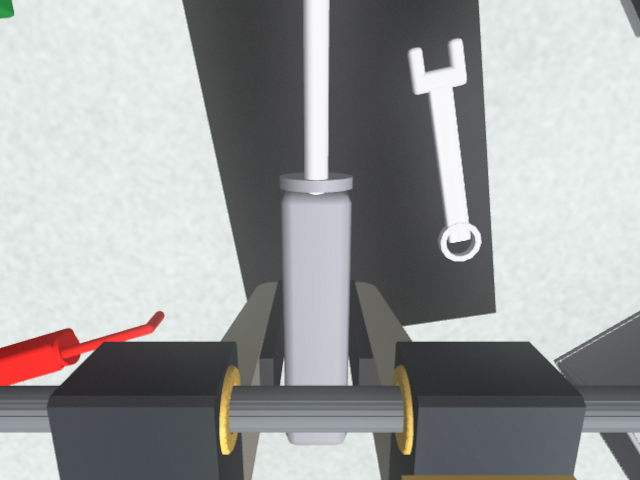

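Emit:
step_arm(angular=[[0, 0, 1], [0, 0, 4], [0, 0, 8], [0, 0, 12], [0, 0, 17], [0, 0, 22], [0, 0, 27], [0, 0, 29.7], [0, 0, 29.7], [0, 0, 29.7]], slide=[[0.5, 2, 0.5], [1, 6, 1], [1.7, 11, 1.5], [2.4, 16.5, 2], [3.1, 22, 2], [3.8, 27.5, 2], [4.3, 32.5, 2], [4.6, 35.5, 2], [4.6, 35.9, 2], [4.6, 35.9, 2]], grip=[1, 1, 1, 1, 1, 1, 1, 1, 1, 1], force=20)

```text
t: 12.05
position: [439.4, 10.7, 168.9]
orientation: [2.324, 2.113, -0.001]
wrist_force: [-0.1, -0.5, -1.2]
width: 23.6
```

Run:
```python
from station import *
from h import *
s=state();c=capture("wrist"); pickle.dump((c,s),open("w7.pkl","wb"));print(s["t"],s["position"],s["orientation"],s["wrist_force"],s["width"])
o=s["orientation"];print("yaw",np.degrees(2*np.arctan2(o[1],o[0])))
crop(c,0,0,640,480,"w7.png",1)
```

```text
12.05 [439.3838263   10.68207112 168.94221817] [ 2.32408525e+00  2.11346586e+00 -1.00806406e-03] [-0.12788445 -0.50488592 -1.19263449] 23.586997342986045
yaw 84.56522192811921
```

View pics/w7.png

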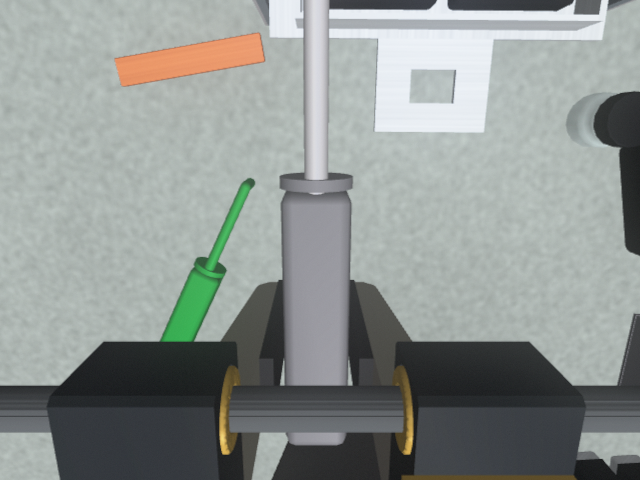

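The wrist view shows the tab from (375,131) to (493,40) with the hole at about (432,86). I'll measure it.

Run:
```python
from h import *
c,s=pickle.load(open("w7.pkl","rb"))
crop(c,360,20,510,140,"w7c.png",5)
off,Rc=pickle.load(open("cam.pkl","rb"))
q={k:onz(c,*k,64)[:2] for k in((375,131),(486,131),(377,39),(493,41),(410.5,69),(455,69),(410.5,103),(454,103))}
for k,v in q.items(): print(k,np.round(v,1))
v=list(q.values()); print("hole c",np.mean(v[4:],0),"tab front mid",(v[0]+v[1])/2, "rear mid",(v[2]+v[3])/2)
d=v[1]-v[0]; print("front edge len, axis yaw",np.linalg.norm(d),np.degrees(np.arctan2(d[1],d[0]))+90)
d=v[3]-v[2]; print("rear",np.linalg.norm(d),np.degrees(np.arctan2(d[1],d[0]))+90)
a=onz(c,271,37,60)[:2];b=onz(c,603,40,60)[:2];d=b-a;print("wall front",a,b,np.linalg.norm(d),np.degrees(np.arctan2(d[1],d[0]))+90)
# hook handle front edge
zt=s["position"][2]+23.1+17
f=(onz(c,286,195,zt)+onz(c,348,195,zt))/2; u=np.array([np.cos(np.radians(84.565)),np.sin(np.radians(84.565))]); r=f[:2]-s["position"][:2]
print("front edge rel: along",r@u,"lat",r@[-u[1],u[0]]); 
g=onz(c,315,20,zt-2)[:2]-s["position"][:2];print("rod pt along/lat",g@u,g@[-u[1],u[0]])
for vv in (290,400): 
  k=onz(c,285,vv,zt)[:2],onz(c,350,vv,zt)[:2]; m=(k[0]+k[1])/2-s["position"][:2]; print(m@u,m@[-u[1],u[0]],np.linalg.norm(k[0]-k[1]))
print([round(float(dep(c,315,v)[2]),1) for v in (220,240,260,300)], zt)
print([round(float(dep(c,p,120)[2]),1) for p in (390,400,440,470)])
```

```text
(375, 131) [483.7  75.4]
(486, 131) [554.8  68.5]
(377, 39) [488.2 129.6]
(493, 41) [558.7 121.7]
(410.5, 69) [507.9 110.5]
(455, 69) [535.4 107.9]
(410.5, 103) [507.1  90.4]
(454, 103) [534.5  87.7]
hole c [521.22530282  99.12271936] tab front mid [519.24090269  71.93817471] rear mid [523.45411769 125.67536297]
front edge len, axis yaw 71.39087352744292 84.51378926200924
rear 70.94019472180696 83.602397565342
wall front [423.61126498 137.68219998] [628.06853911 116.31857642] 205.57038054318684 84.03484321905549
front edge rel: along 50.28696799316639 lat -0.3585186024588232
rod pt along/lat 103.30668561318157 0.23067721256026155
16.785667244728955 -0.5264008977451019 22.75945316877482
-27.498806862432783 -0.530223447161595 24.48900228245762
[210.0, 209.8, 211.5, 211.1] 209.042218167843
[65.8, 65.5, 65.1, 64.7]
```

View pics/w7c.png

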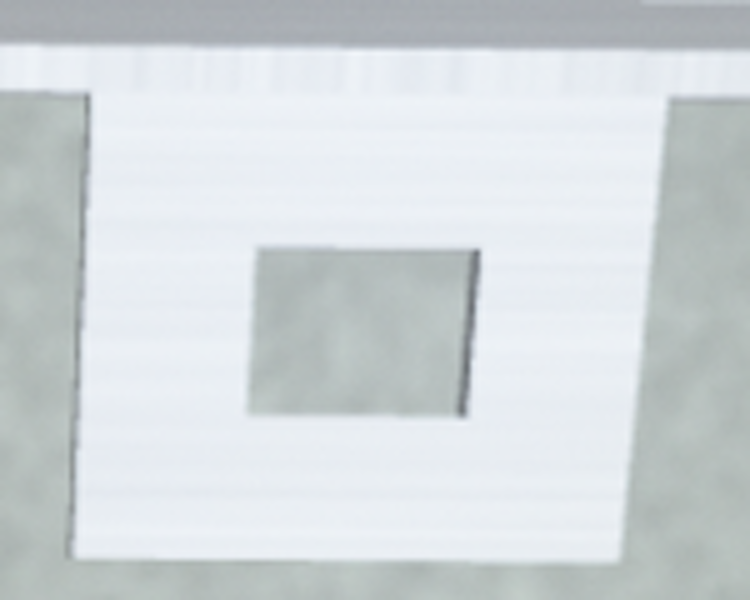

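Hole centre (521.3, 98.9), tray yaw ≈84.2°. I'll go above it with the tip still clear of the tab.

Emit:
step_arm(angular=[[0, 0, 0], [0, 0, 0], [0, 0, 0], [0, 0, 0], [0, 0, 0], [0, 0, 0], [0, 0, 0], [0, 0, 0], [0, 0, 0], [0, 0, 0]], slide=[[1.5, -1.2, 0], [3.5, -2.5, 0], [5.5, -3.5, 0], [7, -3.6, 0], [7, -3.6, -1.5], [7, -3.6, -4], [7, -3.6, -6.5], [7, -3.6, -8.6], [7, -3.6, -9.6], [7, -3.6, -9.6]], grip=[1, 1, 1, 1, 1, 1, 1, 1, 1, 1], force=20)

```text
t: 13.35
position: [508.5, -25.7, 72.2]
orientation: [-2.324, -2.112, 0.003]
wrist_force: [0.6, 0.4, -1.1]
width: 24.3
```

Run:
```python
from station import *
from h import *
s=state();print(s["t"],s["position"],s["orientation"],s["wrist_force"],s["width"])
for n in("side","top"):
    c=capture(n);pickle.dump(c,open(n+"8.pkl","wb"))
    u,v=map(int,proj(c,(521,99,64))); print(n,u,v)
    crop(c,max(0,u-70),max(0,v-60),u+80,v+60,n+"8.png",5)
c=capture("wrist");crop(c,0,0,640,480,"w8.png",1)
```

```text
13.35 [508.52777536 -25.68236787  72.22930536] [-2.324407   -2.11197543  0.00287505] [ 0.56199511  0.39355435 -1.11453556] 24.28144504285391
side 346 226
top 283 214
```

View pics/side8.png

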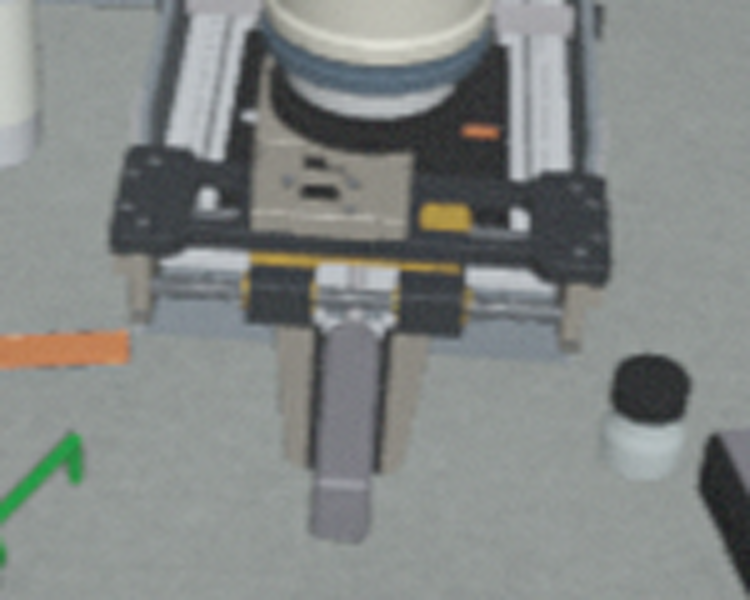

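View pics/top8.png

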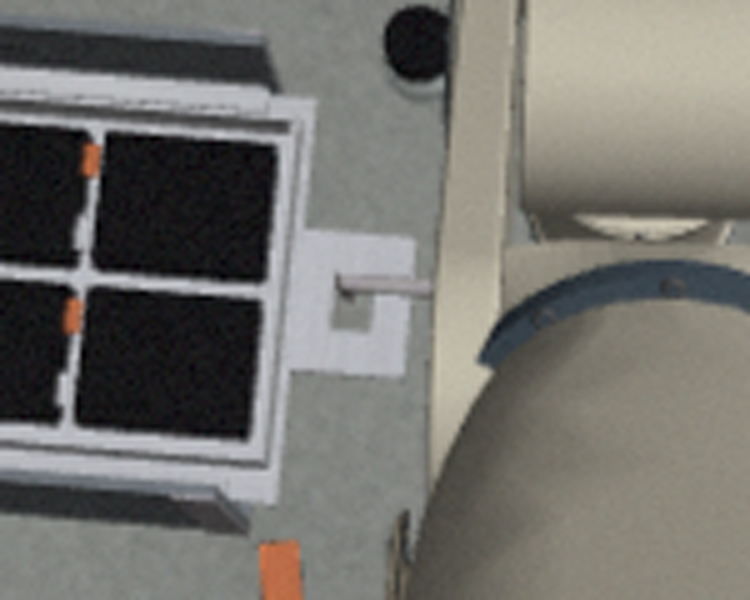

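View pics/w8.png

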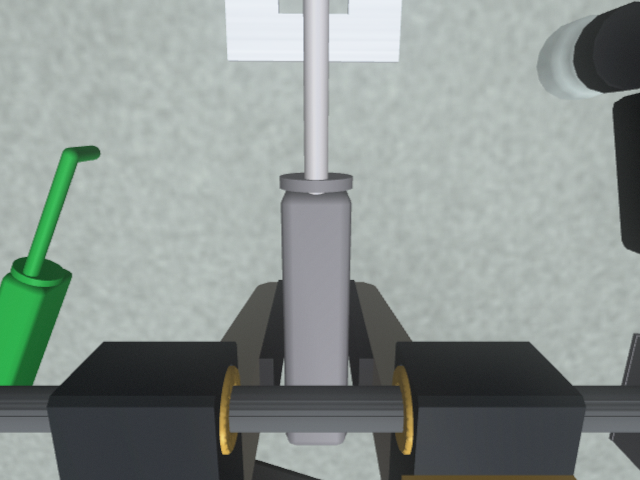

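Run:
```python
from h import *
c=pickle.load(open("top8.pkl","rb"))
u0,v0=283-70,214-60
print("rod end left top",onz(c,u0+335/5,v0+283/5,106),"tip seen (z80)",onz(c,u0+345/5,v0+297/5,82))
for p in((333,272),(378,335),(330,327)): print("hole",onz(c,u0+p[0]/5,v0+p[1]/5,64))
u=np.array([.0965,.9953]); print("tip predicted",np.array([508.53,-25.68])+124.5*u, "hole w", (521.3,98.9))
```

```text
rod end left top [520.89405099 104.43748775 106.        ] tip seen (z80) [519.40225593 101.55840057  82.        ]
hole [535.91745227 108.59318529  64.        ]
hole [504.25302368  87.05910114  64.        ]
hole [508.67849825 110.24284535  64.        ]
tip predicted [520.54425  98.23485] hole w (521.3, 98.9)
```

Emit:
step_arm(angular=[[0, 0, 0], [0, 0, 0], [0, 0, 0], [0, 0, 0], [0, 0, 0], [0, 0, 0], [0, 0, 0], [0, 0, 0], [0, 0, 0], [0, 0, 0]], slide=[[0.05, 0.05, -0.4], [0.05, 0.05, -0.8], [0.05, 0.05, -1.1], [0.05, 0.05, -1.4], [0.05, 0.05, -1.7], [0.05, 0.05, -2], [0.05, 0.05, -2.4], [0.05, 0.05, -2.8], [0.05, 0.05, -3], [0.05, 0.05, -3]], grip=[1, 1, 1, 1, 1, 1, 1, 1, 1, 1], force=15)

```text
t: 14.75
position: [510.3, -25.3, 43.5]
orientation: [2.325, 2.112, 0.0]
wrist_force: [-0.2, -0.1, -1.6]
width: 23.9
```

Run:
```python
from station import *
from h import *
s=state();print(s["t"],s["position"],s["wrist_force"],s["moment"],s["width"])
c=capture("top");u,v=283,214
crop(c,u-170,v-60,u+50,v+60,"top9.png",3.6);pickle.dump(c,open("top9.pkl","wb"))
c=capture("wrist");crop(c,0,0,640,300,"w9.png",1)
```

```text
14.75 [510.32859049 -25.29836961  43.46928352] [-0.19486541 -0.14592536 -1.60942536] [-0.02485334 -0.1299462   0.06045068] 23.89066299465899
```

View pics/top9.png

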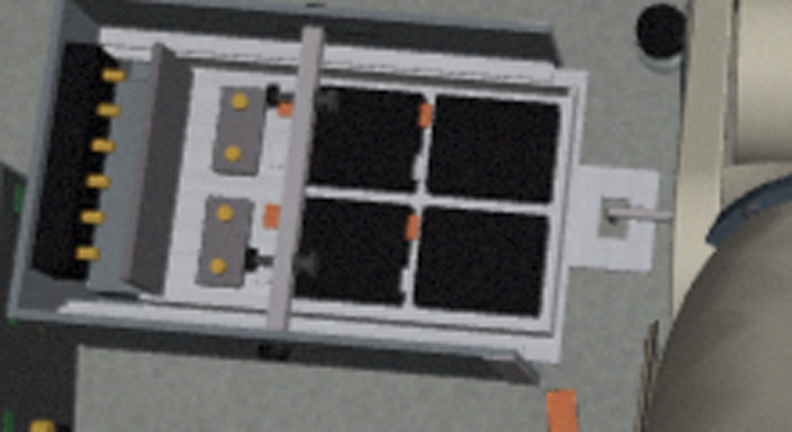

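View pics/w9.png

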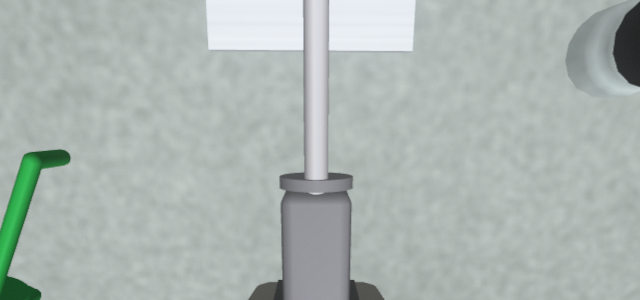

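Run:
```python
from h import *
c=pickle.load(open("top9.pkl","rb"))
u=np.array([.101,.995]);B=np.array([521.3,98.9])+295.5*u
f=lambda p,z:onz(c,113+p[0]/3.6,154+p[1]/3.6,z)[:2]
for n,p,z in(("tip1",(267,96),104),("tip2",(245,260),104),("bartop rear1",(303,30),110),("bartop rear2",(270,326),110),("boardtop1",(160,45),130),("boardtop2",(128,283),130)):
    q=f(p,z); print(n,np.round(q,1),"dist to board face",round(float((B-q)@u),1))
s=pickle.load(open("side0.pkl","rb"))
g=lambda p,z:onz(s,290+p[0]/4.5,120+p[1]/4.5,z)[:2]
for n,p,z in(("tip1",(188,181),110),("tip2",(371,192),110),("bar",(110,192),110),("bar",(450,212),110)): q=g(p,z); print("side",n,np.round(q,1),round(float((B-q)@u),1))
```

```text
tip1 [598.4 323.7] dist to board face 64.1
tip2 [488.8 335.3] dist to board face 63.7
bartop rear1 [641.1 299.5] dist to board face 83.9
bartop rear2 [444.3 316.4] dist to board face 86.9
boardtop1 [626.1 386.4] dist to board face -1.1
boardtop2 [470.4 401.2] dist to board face -0.0
side tip1 [491.1 330.4] 68.2
side tip2 [600.  319.4] 68.2
side bar [444.3 316.6] 86.8
side bar [644.4 297. ] 86.1
```

Vision predicts about 64–68 mm of tray travel. I'll start the pull slowly.

Emit:
step_arm(angular=[[0, 0, 0], [0, 0, 0], [0, 0, 0], [0, 0, 0], [0, 0, 0], [0, 0, 0], [0, 0, 0], [0, 0, 0], [0, 0, 0], [0, 0, 0]], slide=[[-0.02, -0.2, 0], [-0.04, -0.4, 0], [-0.05, -0.5, 0], [-0.06, -0.6, 0], [-0.07, -0.7, 0], [-0.08, -0.85, 0], [-0.1, -1.05, 0], [-0.13, -1.3, 0], [-0.15, -1.55, 0], [-0.18, -1.8, 0]], grip=[1, 1, 1, 1, 1, 1, 1, 1, 1, 1], force=15)

```text
t: 16.1
position: [508.7, -43.5, 43.7]
orientation: [2.324, 2.112, 0.001]
wrist_force: [0.0, 3.7, -2.4]
width: 24.1
```

```bash
cat > chk.py <<'E'
import sys
from station import *
from h import *
s=state();print(s["t"],s["position"],np.round(s["wrist_force"],2),np.round(s["moment"],3),s["width"])
n=sys.argv[1]
c=capture("top");crop(c,113,154,333,274,f"top{n}.png",3.6);pickle.dump(c,open(f"top{n}.pkl","wb"))
E
python3 chk.py 10
```

```text
16.1 [508.69907257 -43.47133436  43.69263738] [ 0.04  3.74 -2.38] [ 0.58  -0.112 -0.004] 24.148753624705925
```

View pics/top10.png

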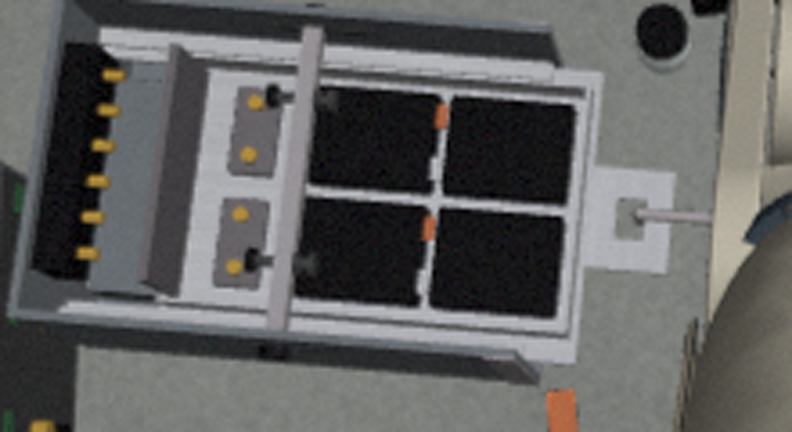

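The tray follows, with about 3.7 N friction. I'll continue.

Emit:
step_arm(angular=[[0, 0, 0], [0, 0, 0], [0, 0, 0], [0, 0, 0], [0, 0, 0], [0, 0, 0], [0, 0, 0], [0, 0, 0], [0, 0, 0], [0, 0, 0]], slide=[[-0.02, -0.2, 0], [-0.05, -0.5, 0], [-0.09, -0.9, 0], [-0.13, -1.3, 0], [-0.17, -1.7, 0], [-0.21, -2.1, 0], [-0.25, -2.5, 0], [-0.29, -2.85, 0], [-0.32, -3.15, 0], [-0.33, -3.3, 0]], grip=[1, 1, 1, 1, 1, 1, 1, 1, 1, 1], force=15)

```text
t: 17.4
position: [505.3, -76.9, 43.7]
orientation: [2.325, 2.112, 0.0]
wrist_force: [-0.0, 3.5, -1.7]
width: 24.0
```

```bash
python3 chk.py 11
```

```text
17.4 [505.32435564 -76.88966595  43.69578421] [-0.04  3.46 -1.75] [ 0.568 -0.081  0.041] 23.97122428685172
```

View pics/top11.png

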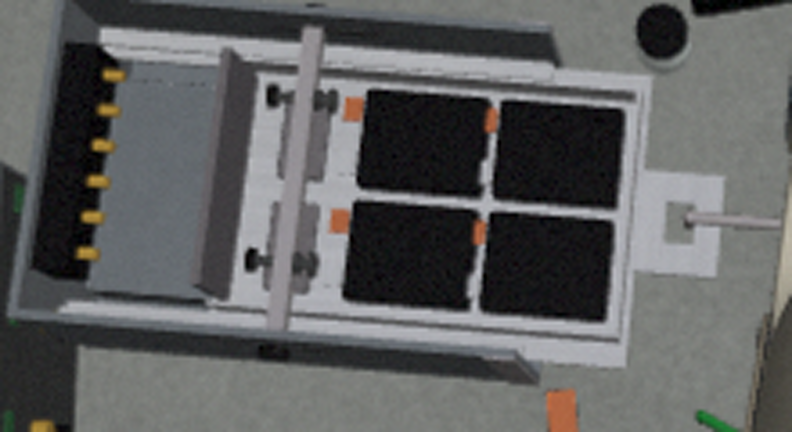

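Run:
```python
from h import *
c=pickle.load(open("top11.pkl","rb"))
u=np.array([.101,.995])
f=lambda p,z:onz(c,113+p[0]/3.6,154+p[1]/3.6,z)[:2]
b=[f((226,48),130),f((196,285),130)]; b=(b[0]+b[1])/2; b2=[f((240,50),130),f((208,290),130)];
t=(f((267,96),104)+f((245,260),104))/2
h=np.mean([f(p,64) for p in((667,201),(695,201),(693,244),(666,243))],0)
print(b,t,h,"hole moved",(np.array([521.3,98.9])-h)@u,"gap board-tip",(b-t)@u)
```

```text
[545.75790726 351.03123337] [543.59609061 329.48215251] [516.62730894  54.56216014] hole moved 44.58809245461792 gap board-tip 21.659678935115796
```

Emit:
step_arm(angular=[[0, 0, 0], [0, 0, 0], [0, 0, 0], [0, 0, 0], [0, 0, 0], [0, 0, 0], [0, 0, 0], [0, 0, 0], [0, 0, 0], [0, 0, 0]], slide=[[-0.02, -0.15, 0], [-0.03, -0.3, 0], [-0.05, -0.45, 0], [-0.06, -0.6, 0], [-0.08, -0.75, 0], [-0.09, -0.9, 0], [-0.1, -1.03, 0], [-0.11, -1.13, 0], [-0.12, -1.2, 0], [-0.12, -1.2, 0]], grip=[1, 1, 1, 1, 1, 1, 1, 1, 1, 1], force=10)

```text
t: 18.7
position: [504.1, -89.1, 43.7]
orientation: [2.324, 2.112, 0.0]
wrist_force: [-0.0, 2.9, -1.7]
width: 23.9
```

```bash
python3 chk.py 12
```

```text
18.7 [504.1443428  -89.06178678  43.69986051] [-0.    2.85 -1.69] [ 0.447 -0.14  -0.007] 23.85780952861907
```

View pics/top12.png

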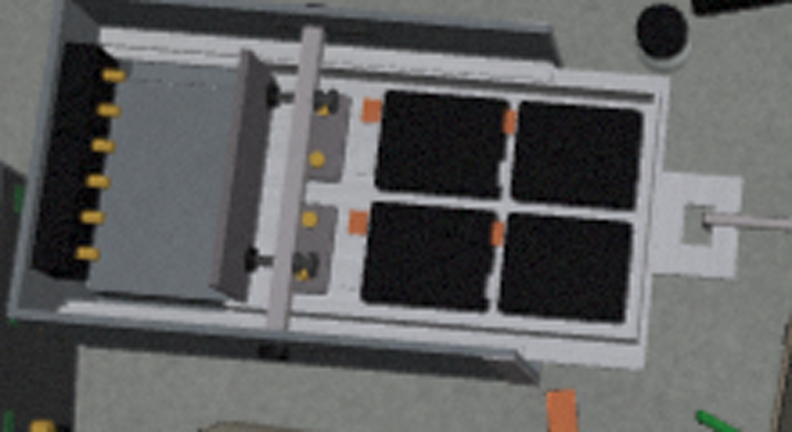

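About 7–10 mm remain. I'll go in small increments, feeling the force.

Emit:
step_arm(angular=[[0, 0, 0], [0, 0, 0], [0, 0, 0], [0, 0, 0], [0, 0, 0], [0, 0, 0], [0, 0, 0], [0, 0, 0], [0, 0, 0], [0, 0, 0]], slide=[[-0.01, -0.05, 0], [-0.01, -0.1, 0], [-0.02, -0.15, 0], [-0.02, -0.2, 0], [-0.03, -0.25, 0], [-0.03, -0.3, 0], [-0.04, -0.35, 0], [-0.04, -0.4, 0], [-0.04, -0.4, 0], [-0.04, -0.4, 0]], grip=[1, 1, 1, 1, 1, 1, 1, 1, 1, 1], force=10)

```text
t: 20.0
position: [503.7, -93.1, 43.7]
orientation: [2.324, 2.112, -0.0]
wrist_force: [-0.2, 2.0, -1.4]
width: 23.7
```

Emit:
step_arm(angular=[[0, 0, 0], [0, 0, 0], [0, 0, 0], [0, 0, 0], [0, 0, 0], [0, 0, 0], [0, 0, 0], [0, 0, 0], [0, 0, 0], [0, 0, 0]], slide=[[0, -0.03, 0], [-0.01, -0.06, 0], [-0.01, -0.09, 0], [-0.01, -0.12, 0], [-0.02, -0.15, 0], [-0.02, -0.18, 0], [-0.02, -0.2, 0], [-0.02, -0.2, 0], [-0.02, -0.2, 0], [-0.02, -0.2, 0]], grip=[1, 1, 1, 1, 1, 1, 1, 1, 1, 1], force=10)

```text
t: 21.25
position: [503.5, -95.2, 43.7]
orientation: [2.324, 2.112, -0.0]
wrist_force: [0.1, 4.2, -1.1]
width: 23.6
```

Emit:
step_arm(angular=[[0, 0, 0], [0, 0, 0], [0, 0, 0], [0, 0, 0], [0, 0, 0], [0, 0, 0], [0, 0, 0], [0, 0, 0], [0, 0, 0], [0, 0, 0]], slide=[[0, -0.02, 0], [0, -0.04, 0], [-0.01, -0.06, 0], [-0.01, -0.08, 0], [-0.01, -0.1, 0], [-0.01, -0.12, 0], [-0.01, -0.14, 0], [-0.02, -0.15, 0], [-0.02, -0.15, 0], [-0.02, -0.15, 0]], grip=[1, 1, 1, 1, 1, 1, 1, 1, 1, 1], force=10)

```text
t: 22.5
position: [503.4, -96.7, 43.7]
orientation: [2.324, 2.112, 0.0]
wrist_force: [0.2, 3.1, -1.9]
width: 23.8
```

```bash
python3 chk.py 13
```

```text
22.5 [503.37415418 -96.66573785  43.70909304] [ 0.17  3.08 -1.91] [ 0.536 -0.203  0.   ] 23.795391219887815
```

View pics/top13.png

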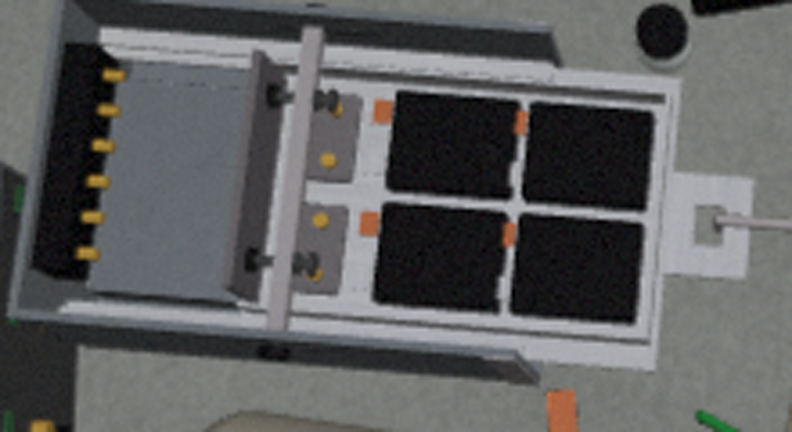

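Emit:
step_arm(angular=[[0, 0, 0], [0, 0, 0], [0, 0, 0], [0, 0, 0], [0, 0, 0], [0, 0, 0], [0, 0, 0], [0, 0, 0], [0, 0, 0], [0, 0, 0]], slide=[[0, -0.02, 0], [0, -0.04, 0], [-0.01, -0.06, 0], [-0.01, -0.08, 0], [-0.01, -0.1, 0], [-0.01, -0.12, 0], [-0.01, -0.14, 0], [-0.02, -0.15, 0], [-0.02, -0.15, 0], [-0.02, -0.15, 0]], grip=[1, 1, 1, 1, 1, 1, 1, 1, 1, 1], force=10)

```text
t: 23.8
position: [503.1, -97.8, 43.7]
orientation: [2.325, 2.112, 0.0]
wrist_force: [1.1, 6.1, -2.1]
width: 24.1
```

```bash
python3 -c "
from station import *
s=state();print(s['position'],s['wrist_force'],s['moment'])"
```

```text
[503.12879164 -97.83046496  43.66135319] [ 1.10713592  6.10742242 -2.13184655] [ 0.99971669 -0.19669307 -0.04527466]
```

The force and moment have risen to 6.1 N and 1.0 N·m, so it is probably touching the stop. I'll confirm with 0.4 mm more.

Emit:
step_arm(angular=[[0, 0, 0], [0, 0, 0], [0, 0, 0], [0, 0, 0], [0, 0, 0], [0, 0, 0], [0, 0, 0], [0, 0, 0], [0, 0, 0], [0, 0, 0]], slide=[[0, -0.01, 0], [0, -0.02, 0], [0, -0.03, 0], [0, -0.04, 0], [0, -0.05, 0], [0, -0.06, 0], [0, -0.06, 0], [0, -0.06, 0], [0, -0.06, 0], [0, -0.06, 0]], grip=[1, 1, 1, 1, 1, 1, 1, 1, 1, 1], force=10)

```text
t: 25.05
position: [503.1, -97.9, 43.6]
orientation: [2.325, 2.112, 0.001]
wrist_force: [1.0, 7.3, -2.5]
width: 23.9
```

```bash
python3 chk.py 14; python3 -c "
from station import *
for i in range(3):
  capture('side');s=state();print(s['position'],s['wrist_force'],s['moment'])"
```

```text
25.05 [503.13515467 -97.93869532  43.63406377] [ 0.96  7.34 -2.52] [ 1.306 -0.288 -0.016] 23.94194258109376
[503.10018484 -97.92846453  43.60449295] [ 1.65127239  7.94925811 -1.10567233] [ 1.3209229  -0.1940664  -0.01064898]
[503.08397096 -97.93872392  43.59310711] [ 1.66114014  7.56847722 -1.50583531] [ 1.29714173 -0.20340949  0.01681625]
[503.09581826 -97.94604151  43.60698879] [ 0.89245324  6.87817152 -1.13998878] [ 1.27604673 -0.24091752 -0.02669706]
```

View pics/top14.png

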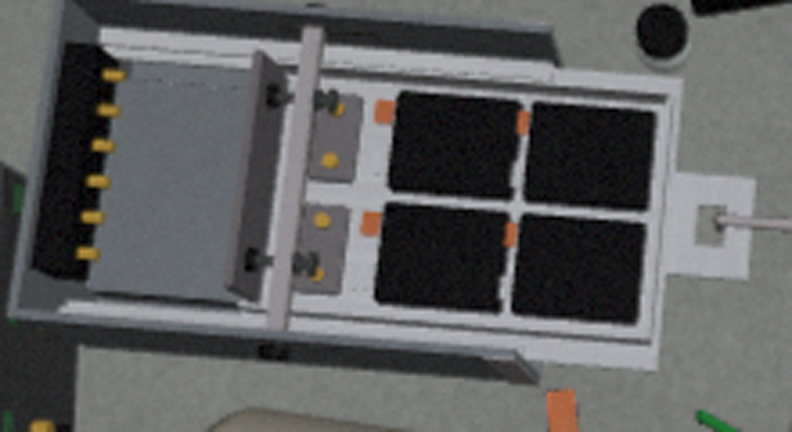

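Emit:
step_arm(angular=[[0, 0, 0], [0, 0, 0], [0, 0, 0], [0, 0, 0], [0, 0, 0], [0, 0, 0], [0, 0, 0], [0, 0, 0], [0, 0, 0], [0, 0, 0]], slide=[[0, -0.04, 0], [0, -0.05, 0], [0, -0.06, 0], [0, -0.07, 0], [0, -0.08, 0], [0, -0.08, 0], [0, -0.08, 0], [0, -0.08, 0], [0, -0.08, 0], [0, -0.08, 0]], grip=[1, 1, 1, 1, 1, 1, 1, 1, 1, 1], force=10)

```text
t: 26.5
position: [503.0, -98.0, 43.5]
orientation: [-2.326, -2.111, -0.002]
wrist_force: [-0.0, 9.4, -2.6]
width: 24.3
```

```bash
python3 chk.py 15
python3 - <<'E'
from h import *
u=np.array([.101,.995])
for n in(11,13,14,15):
    c=pickle.load(open(f"top{n}.pkl","rb"))
    f=lambda p,z:onz(c,113+p[0]/3.6,154+p[1]/3.6,z)[:2]
    # dark hole mask in tab
    crop(c,290,190,345,240,f"hole{n}.png",8)
E
```

```text
26.5 [503.03976427 -97.99732054  43.51014299] [-0.03  9.41 -2.55] [ 1.472 -0.261 -0.027] 24.28254955278253
```

The stop is confirmed: 9.4 N against 3 N sliding friction, with the TCP moving under 0.1 mm. I'll back off 5 mm and lift straight out.

Emit:
step_arm(angular=[[0, 0, 0], [0, 0, 0], [0, 0, 0], [0, 0, 0], [0, 0, 0], [0, 0, 0], [0, 0, 0], [0, 0, 0], [0, 0, 0], [0, 0, 0]], slide=[[0.01, 0.1, 0], [0.03, 0.3, 0], [0.05, 0.5, 0], [0.06, 0.55, 0], [0.06, 0.55, 0.2], [0.06, 0.55, 0.8], [0.06, 0.55, 1.8], [0.06, 0.55, 3], [0.06, 0.55, 4.2], [0.06, 0.55, 5]], grip=[1, 1, 1, 1, 1, 1, 1, 1, 1, 1], force=15)

```text
t: 27.8
position: [504.0, -92.6, 94.7]
orientation: [2.326, 2.111, 0.003]
wrist_force: [-0.2, 0.1, -1.0]
width: 24.2
```

```bash
python3 chk.py 16
python3 - <<'E'
from station import *
from h import *
c=capture("wrist"); s=state(); pickle.dump((c,s),open("w16.pkl","wb")); crop(c,0,0,640,480,"w16.png",1)
c=capture("side"); crop(c,280,100,420,300,"side16.png",3)
E
```

```text
27.8 [504.01212006 -92.57289323  94.67451241] [-0.19  0.15 -1.05] [ 0.002 -0.101 -0.041] 24.20900568516906
```

View pics/top16.png

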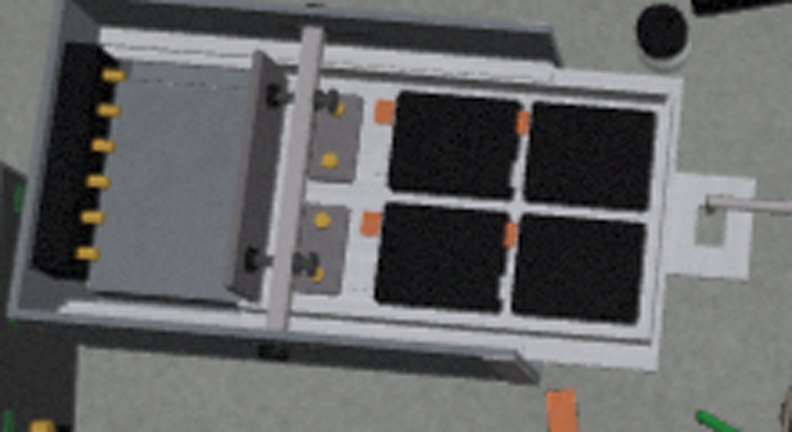

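View pics/w16.png

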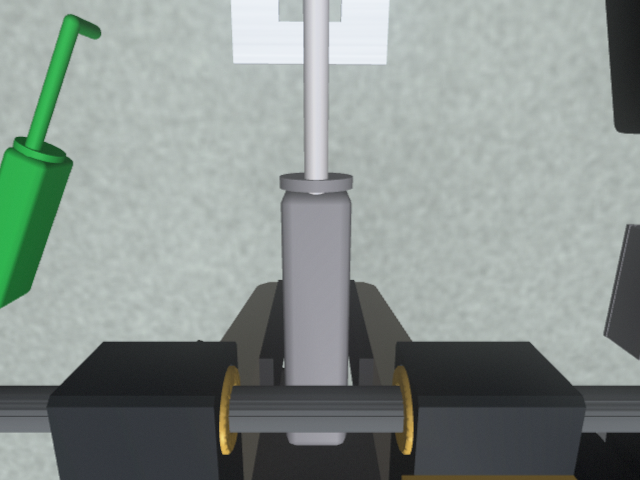

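View pics/side16.png

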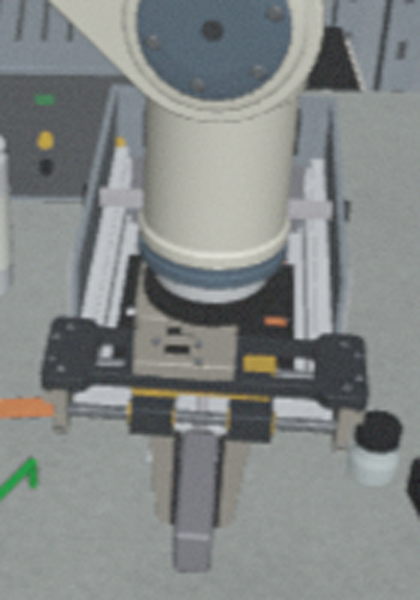

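The hook hasn't shifted in the grip (handle front at v≈195 as before) and the tray is still at its stop. I'll return to the mat.

Emit:
step_arm(angular=[[0, 0, 0], [0, 0, -1], [0, 0, -5], [0, 0, -9], [0, 0, -14], [0, 0, -19], [0, 0, -24], [0, 0, -28], [0, 0, -29.7], [0, 0, -29.7]], slide=[[-0.2, -0.5, 1], [-1, -2.5, 2], [-2.5, -6, 2], [-4.2, -10, 1], [-6, -14, 0], [-7.7, -18, -1], [-9.2, -21.5, -2], [-10.4, -24.2, -3], [-11, -25.5, -4], [-11, -25.5, -4.5]], grip=[1, 1, 1, 1, 1, 1, 1, 1, 1, 1], force=20)

```text
t: 29.2
position: [393.4, -347.8, 48.5]
orientation: [2.79, 1.444, 0.002]
wrist_force: [0.5, 0.4, -1.4]
width: 23.7
```

Run:
```python
from station import *
from h import *
s=state(); o=s["orientation"]; print(s["t"],s["position"],o,np.degrees(2*np.arctan2(o[1],o[0]))%360,s["wrist_force"],s["width"])
c=capture("wrist");crop(c,0,0,640,480,"w17.png",1)
```

```text
29.2 [ 393.44094481 -347.75297692   48.47975044] [2.79021161e+00 1.44360925e+00 2.40095165e-03] 54.712592564225965 [ 0.48427723  0.35925072 -1.36970786] 23.653421718829325
```

View pics/w17.png

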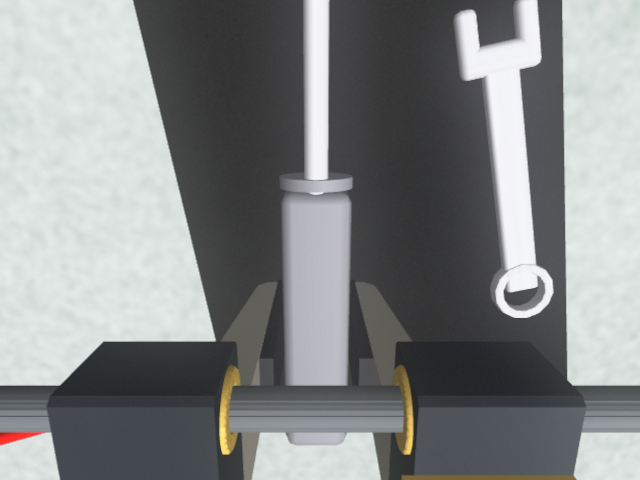

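Emit:
step_arm(angular=[[0, 0, 0], [0, 0, 0], [0, 0, 0], [0, 0, 0], [0, 0, 0], [0, 0, 0], [0, 0, 0], [0, 0, 0], [0, 0, 0], [0, 0, 0]], slide=[[0, 0, -1], [0, 0, -2.2], [0, 0, -3.2], [0, 0, -3.9], [0, 0, -4.3], [0, 0, -4.5], [0, 0, -4.65], [0, 0, -4.75], [0, 0, -4.85], [0, 0, -4.9]], grip=[1, 1, 1, 1, 1, 1, 1, 1, 1, 1], force=20)

```text
t: 30.5
position: [393.5, -346.9, -0.9]
orientation: [-2.789, -1.445, -0.002]
wrist_force: [-0.9, -0.4, -0.9]
width: 24.1
```

```bash
python3 -c "
from station import *
s=state();print(s['position'],s['wrist_force'],s['moment'])"
```

```text
[ 393.5116726  -346.92846152   -0.89801654] [-0.93471034 -0.41440639 -0.87577429] [-0.00221663 -0.05990827  0.01642436]
```

Emit:
step_arm(angular=[[0, 0, 0], [0, 0, 0], [0, 0, 0], [0, 0, 0], [0, 0, 0], [0, 0, 0], [0, 0, 0], [0, 0, 0], [0, 0, 0], [0, 0, 0]], slide=[[0, 0, -0.02], [0, 0, -0.04], [0, 0, -0.06], [0, 0, -0.08], [0, 0, -0.1], [0, 0, -0.12], [0, 0, -0.14], [0, 0, -0.14], [0, 0, -0.14], [0, 0, -0.14]], grip=[1, 1, 1, 1, 1, 1, 1, 1, 1, 1], force=20)

```text
t: 31.75
position: [393.5, -346.9, -2.1]
orientation: [-2.789, -1.445, -0.002]
wrist_force: [-1.0, 1.3, 5.9]
width: 23.7
```

```bash
python3 -c "
from station import *
s=state();print(s['position'],s['wrist_force'],s['moment'])"
```

```text
[ 393.53145879 -346.90767005   -2.10633654] [-0.99282414  1.31297155  5.8659284 ] [0.17812046 0.26680158 0.01714119]
```

It's on the mat (z-force now +5.9 N). I'll open and hold still.

Emit:
step_arm(angular=[[0, 0, 0], [0, 0, 0], [0, 0, 0], [0, 0, 0], [0, 0, 0], [0, 0, 0], [0, 0, 0], [0, 0, 0], [0, 0, 0], [0, 0, 0]], slide=[[0, 0, 0.05], [0, 0, 0.05], [0, 0, 0.05], [0, 0, 0.05], [0, 0, 0.05], [0, 0, 0.05], [0, 0, 0.05], [0, 0, 0.05], [0, 0, 0.05], [0, 0, 0.05]], grip=[0.45, 0.4, 0.3, 0.1, -0.1, -0.2, -0.3, -0.3, -0.3, -0.3], force=20)

```text
t: 33.0
position: [393.6, -346.9, -1.6]
orientation: [-2.789, -1.445, -0.002]
wrist_force: [-0.5, -0.5, -0.9]
width: 59.9
```

Emit:
step_arm(angular=[[0, 0, 0], [0, 0, 0], [0, 0, 0], [0, 0, 0], [0, 0, 0], [0, 0, 0], [0, 0, 0], [0, 0, 0], [0, 0, 0], [0, 0, 0]], slide=[[0, 0, 0.5], [0, 0, 1.5], [0, 0, 3], [0, 0, 5], [0, 0, 7.5], [0, 0, 10.5], [-1, -1.5, 13.5], [-3, -4, 16], [-4, -6, 18], [-4, -6, 18]], grip=[-0.3, -0.3, -0.3, -0.3, -0.3, -0.3, -0.3, -0.3, -0.3, -0.3])

```text
t: 34.25
position: [353.8, -408.8, 180.9]
orientation: [2.788, 1.441, 0.004]
wrist_force: [-0.2, -0.5, -1.0]
width: 60.1
```

```bash
python3 chk.py 20
python3 - <<'E'
from station import *
from h import *
c=capture("wrist");crop(c,0,0,640,480,"w20.png",1)
c=capture("top");crop(c,0,0,640,480,"t20.png",1)
c=capture("side");crop(c,0,0,640,480,"s20.png",1)
E
```

```text
34.25 [ 353.77215154 -408.75544335  180.91634681] [-0.16 -0.47 -1.04] [-0.042 -0.045  0.029] 60.08826762924124
```

View pics/w20.png

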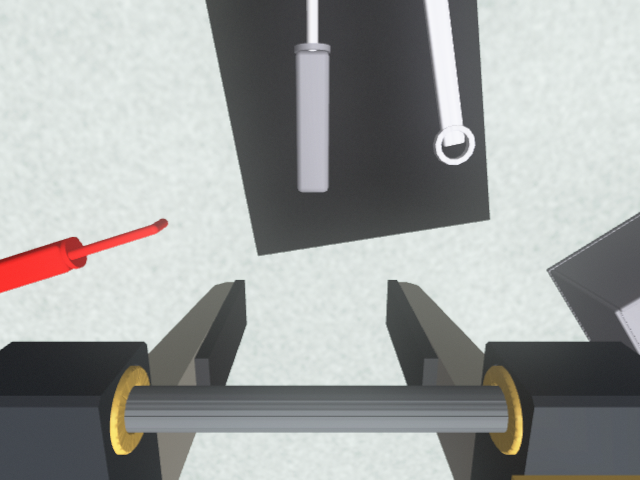

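View pics/top20.png

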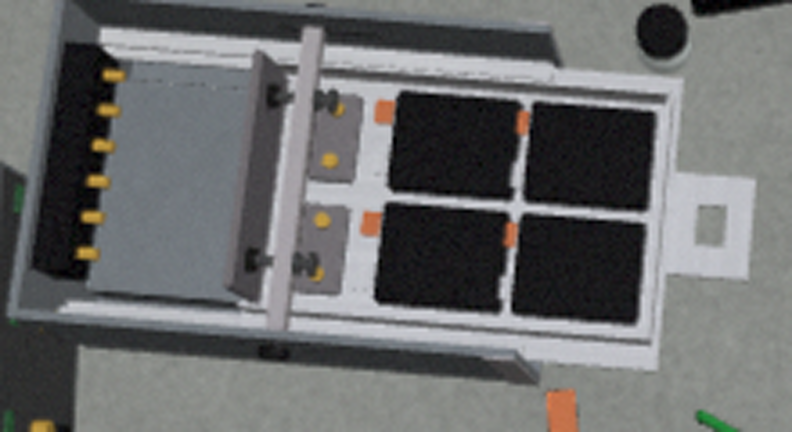

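View pics/s20.png

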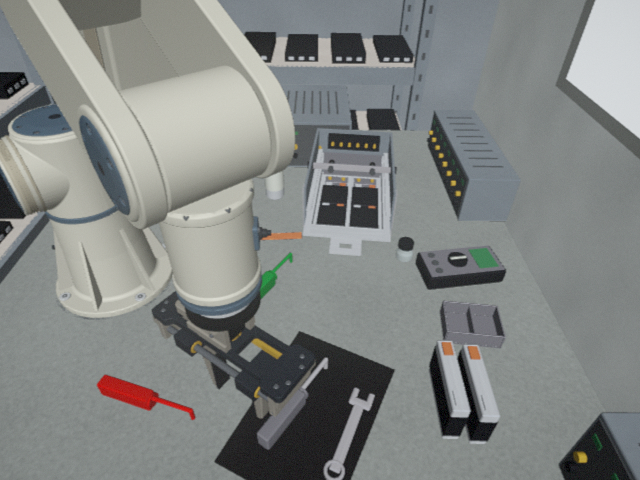

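The hook is flat on the mat (side 290,410), the tray is out with the same pixels as at the stop (hole at crop 712,225), and nothing else has moved. I'll hand in.

```bash
python3 -c "
from station import *
print(close_job())"
```

```text
the job is handed in; nothing more can be done
None
```

The tray is out at its stop, the grey hook is back flat on the mat, and the job was handed in at about 34 s.

- **Pull:** I lowered the hook tip through the tab's finger hole and drew the tray out slowly. Sliding friction read about 3–4 N.
- **Stop:** Over the last two small steps the force rose to 9.4 N while the tool moved less than 0.2 mm, so I took that as the stop. The largest force I read on the hook was 9.4 N, against the 20 N limit. I only read it between steps, so a brief peak in between would not have shown. The tray travelled about 66 mm by my estimate; the camera had predicted 64–68 mm.
- **Return:** I backed off about 5 mm, lifted the tip straight out and laid the hook down with about 6 N on the mat before letting go.
- **Last checks:** The top view shows the tray in the same place as at the stop. The wrist and side views show the hook on the mat, with the spanner and everything else in view where it was. The gripper was clear and touching nothing.

**What failed or disagreed:** The first two grasp attempts closed above the hook without moving it. The fingertips measured about 11.5 mm above the reported tool point, not 25 mm ahead of it as described. I corrected for this using the depth image, and the third grasp held.

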